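# Set out a watchmaker's bench for casing up

## Task

Set out the bench for casing up a watch: stand the casing cushion midway between the movement in its holder and the parts tray, lay the open watch case centrally on the cushion just as it lies now, open back up, and lay the case back flat in the tray's large empty compartment. Put the clear dust bell centrally over the movement without knocking it, and stand the loupe straight behind the cushion (on the side away from the robot) with about 3 cm clear between the two. Set each thing down upright rather than dropping it, and leave the screwdriver stand, the oil stand and the tool block where they are.

Things in the scene. Friction and masses are not known exactly. Their poses are not given: they have to be found in the camera images.
- movement_holder: Fixed, does not move: round aluminium movement holder, 50 mm diameter, 19 mm high to its highest screw, with a bare brass watch movement (about 31 mm) showing wheels and screws on top. Origin: centre of its underside, on the bench; z up, x away from the robot to within 0.15 rad.
- parts_tray: Fixed: grey parts tray, 130 mm (x) by 92 mm (y) outside, rim 11 mm high, walls 4 mm, floor 3 mm thick. Divider 26.5 mm to -x of centre: narrow strip at -x with hands and screws; large empty compartment at +x, 86 (x) by 84 mm inside, centre 18 mm to +x of the origin. x points away from the robot within 0.4 rad. Stands 280-300 mm left or right of the holder. Origin: centre of underside.
- cushion: Loose casing cushion: flat round rubber block, black on a grey base ring, 64 mm diameter, 22 mm high, flat top, about 100 g. Origin: centre of its underside; z up.
- watch_case: Loose steel watch case without movement, glass down, open back up: round body 44 mm across, 11 mm high, four lugs. Lug pairs lie along its x, 52 mm over their ends, each lug 4 mm wide at y = +/-9.5 mm, 1 to 8 mm above the underside: fingers closing along x bear on both lugs of a pair. Small crown sticks out 3.5 mm at +y. About 70 g. Origin: centre of its underside; z up.
- case_back: Loose steel case back: plain flat disc, 38 mm diameter, 6 mm thick (the lowest 1 mm only 34 mm across), six small dark notches near its rim, no lugs, outer face up, about 30 g. Origin: centre of its underside; z up.
- dust_bell: Loose clear dust bell, open below: 90 mm across the rim, wall 3 mm, top of the dome 40 mm high, 37 mm high inside; on it a black knob to hold it by, a 16 mm diameter cylinder from 43 to 59 mm above the rim, on a thinner neck. About 90 g. Origin: centre of the rim plane at its underside; z up.
- loupe: Loose black loupe (watchmaker's eyeglass) standing on its wide eye end, lens up: 36 mm diameter at the foot, tapering to a straight 30 mm barrel from 18 to 34 mm height, 34 mm high, about 30 g. Origin: centre of its underside; z up.
- driver_stand: Bystander, loose: round black screwdriver stand, 86 mm diameter, with nine slim upright screwdrivers in a ring, about 102 mm high. Origin: centre of its underside.
- oil_stand: Bystander, loose: aluminium bar 95 by 36 mm with a row of three black-lidded oil cups, 29 mm high; it stands among the loose things. Long along its x. Origin: centre of its underside.
- tool_block: Bystander, loose: dark wooden block 60 (x) by 112 mm (y), 34 mm high, with upright broaches and needles up to 100 mm high in all. Origin: centre of its underside.
There are look-alikes about, which are no part of the job. Several things have the shape of the loupe; the one meant has the colours described above.

How it is judged:
By the outcome, as a careful person would: the job done as asked, in the order asked, and still so for the second after the job is handed in, with the robot touching nothing.
It also fails if it takes over 128 s, if anything falls off the work surface, if the arm or the gripper's body presses on something with over 40 N, if the wrist force passes 120 N, or if a joint passes its speed limit or range.

## Robot

A 6-joint arm with a two-finger parallel gripper is mounted at the origin on the work surface. World frame = base frame: x ahead of the robot, y to its left, z up, the work surface at z = 0. Lengths are in m, angles in rad, forces in N, time in s.
With the tool pointing down it reaches from about 0.225 to 0.875 m from the base axis. Payload 3.4 kg.
Tool frame: the origin (TCP) lies between the finger pads; the fingertips stand 25 mm ahead of it and the grasp point (between the pads) lies 6 mm ahead of it (manip.tips_ahead is the distance from the TCP to the fingertips, in m); z points along the fingers, x is the direction in which the jaws open and shut, and the axes are right-handed (so a half turn about z gives the same grasp; the last joint's range is limited). The gripper opens to 85 mm and grips with 20 to 120 N. Pads are 22 mm wide; open, the fingers measure 114 mm over their backs; the gripper's body (76 mm by 85 mm) begins 54 mm behind the grasp point. The pads swing forward as they close: fully open they stand 13 mm farther back than shut.
Start: joints at [1.165, 0.276, 1.505, -0, 1.361, -0.121], TCP at [0.162, 0.552, 0.256] pointing down, gripper open.
Joint ranges: [-2.89, 2.89], [-0.75, 2.08], [0.22, 2.7], [-1.18, 4.32], [0.11, 2.71], [-2.7, 2.7]. Speed limits (rad/s): [2.57, 2.57, 3.14, 3.14, 3.14, 3.14].

## Interface

Orientations are given as a unit quaternion [w, x, y, z].
In Python, from rig import manip gives the robot as it stands. The module is installed in compiled form; this text tells all that it offers.
- The arm moves only by the tool send_rows, never from a script. Its argument "plan" is a list of rows, each an object with "linear": the shift along the tool's x, y, z in m, a list of three; "delta_rot": the turn, a rotation vector about the tool's x, y, z in degrees, a list of three; "fingers": the finger opening in m, from 0 to 0.0854. A call has 1 to 12 rows; each row shifts and turns the pose as measured when the row begins, along the tool's axes as they then stand; what a row does not reach is not made up. A row lasts 1/12 s, in which the tool goes at most 41.7 mm and 7.16 degrees, less where a joint would pass 70% of its speed; a pose out of reach is approached as far as the arm can. A call with a gripper value outside its range is refused whole. The fingers move at their own pace and stop on an object; "force" is the grip in N (left out, the last holds). Time passes only in rows, so rows that do not move let the fingers close. It gives the time, the measured TCP pose, the force and the opening at its end, in the units of the state.
- manip.get_state(): the state, without advancing time (a new reading comes with each control period).
- manip.get_image(name): name is "scene" or "top" or "wrist"; returns the picture (400x640x3 uint8, red, green, blue); there is no depth.
- manip.camera_info(name): a dict with "K" (3x3 intrinsics, pixels), "rvec" (rotation vector, rad) and "tvec" (3), from world to camera coordinates, as OpenCV has them. Camera axes: x right, y down, z forward; pixel columns grow to the right and rows downward; lengths in m; the calibration is good to about 2 mm. A picture is of the moment at which its call begins: read the wrist's pose just before it. camera_info takes no time and is no camera call; for the wrist camera it gives the pose at the moment of the call.
- manip.sign_off(): hands the job in, once; it reports no verdict.
Trained networks look in the newest picture that a camera, given by its name, has taken for a name from the list of things; names that differ only in an ending like _2 or _b are one class to them, and where a whole thing is asked for, a point or a joint stands for the part that bears it (a point fixed in the world has none). Each returns a list of dicts, best first, with "p" (0 to 1); they miss things now and then, are a little off and sometimes report something else, mostly with a low value. They report only what shows in the picture. A call takes as long as a camera call. They do not tell look-alikes from the thing itself.
- manip.find_in(thing, camera): "extent" ([left, top, right, bottom] in pixels, round what is visible of it).
- manip.masks_of(thing, camera): "pixels" (400x640 bool, what is visible of it) and "extent" ([left, top, right, bottom] in pixels, round what is visible of it).
The state is a dict: "clock": time; "qpos": joint angles; "qd": joint speeds; "effort": joint torques, N m; "position": TCP position; "ee_rot": TCP orientation; "contact_force": force on the tool from outside, world axes, zero at the start; "moment": the same for the moment, N m; "width": finger opening in m.
Only numpy, scipy, OpenCV 4.12 (cv2) and the standard library are available. Lean on these libraries where they do the work, as an engineer would, in place of code of your own. Each camera call takes 0.05 s, during which the arm holds its last target. There are 200 camera calls.

## Working session

There is one attempt and no reset: what is moved stays moved. The work goes in short steps, Python scripts to look and compute and a tool call to move; the robot and the scene stay as the last step left them, time stands still between calls to the robot, and variables do not carry over. Pictures are saved under pics/ and viewed, about 12 in all and at most 16, crops included, and the job is handed in when it is done.

Besides the shell and the picture viewer there is one more tool, called after "Request:" in YAML: its name, and indented under it one key for each argument. send_rows: Moves the arm, as the interface text tells. Its arguments: {"type":"object","properties":{"plan":{"type":"array","items":{"type":"object","properties":{"linear":{"type":"array","items":{"type":"number"}},"delta_rot":{"type":"array","items":{"type":"number"}},"fingers":{"type":"number"}}}},"force":{"type":"number"}},"required":["plan"]}

```bash
mkdir -p pics && cat > h.py <<'E'
import numpy as np, cv2
from rig import manip
def save(im,n,box=None,s=1):
    if box: im=im[box[1]:box[3],box[0]:box[2]]
    cv2.imwrite('pics/'+n,cv2.resize(im[...,::-1],None,fx=s,fy=s,interpolation=cv2.INTER_CUBIC))
def pix2w(cam,uv,z,ci=None):
    ci=ci or manip.camera_info(cam)
    R,_=cv2.Rodrigues(np.array(ci['rvec'],float)); t=np.array(ci['tvec'],float).ravel()
    d=R.T@np.linalg.inv(np.array(ci['K']))@np.array([uv[0],uv[1],1.]); c=-R.T@t
    return c+d*(z-c[2])/d[2]
def w2pix(cam,P,ci=None):
    ci=ci or manip.camera_info(cam)
    return cv2.projectPoints(np.array(P,float).reshape(-1,1,3),np.array(ci['rvec'],float),np.array(ci['tvec'],float),np.array(ci['K'],float),None)[0].reshape(-1,2)
E
python3 - <<'E'
from h import *
s=manip.get_state();print({k:np.round(v,3) for k,v in s.items()}, manip.tips_ahead)
H={'movement_holder':.015,'parts_tray':.011,'cushion':.022,'watch_case':.011,'case_back':.006,'dust_bell':.03,'loupe':.034,'driver_stand':.03,'oil_stand':.029,'tool_block':.034}
for cam in('top','scene'):
    save(manip.get_image(cam),cam+'0.png')
    ci=manip.camera_info(cam);R=cv2.Rodrigues(np.array(ci['rvec'],float))[0];print(cam,'pos',np.round(-R.T@np.array(ci['tvec']).ravel(),3),'f',ci['K'][0][0])
    for t,h in H.items():
        for d in manip.masks_of(t,cam)[:5]:
            if d['p']<.15: continue
            v,u=np.nonzero(d['pixels']);e=d['extent']
            print(cam,t,round(d['p'],2),np.round(e),np.round(pix2w(cam,(u.mean(),v.mean()),h)[:2],3))
E
```

```text
{'clock': np.float64(0.0), 'qpos': array([ 1.165,  0.277,  1.506, -0.   ,  1.361, -0.121]), 'qd': array([ 0.002, -0.   , -0.   ,  0.   , -0.001,  0.   ]), 'effort': array([-1.0000e-03, -4.1678e+01, -2.4580e+01, -0.0000e+00,  1.1000e-02,
        0.0000e+00]), 'position': array([0.161, 0.551, 0.255]), 'ee_rot': array([ 0.   ,  0.8  ,  0.6  , -0.001]), 'contact_force': array([ 1.091, -0.607,  0.029]), 'moment': array([-0.056,  0.007,  0.032]), 'width': np.float64(0.085)} 0.025
top pos [ 0.478 -0.032  1.099] f 429.35638481786054
top movement_holder 0.53 [369. 212. 389. 229.] [ 0.485 -0.171]
top parts_tray 0.67 [242. 201. 286. 254.] [0.467 0.12 ]
top parts_tray 0.3 [160. 225. 199. 264.] [0.426 0.335]
top cushion 0.59 [437. 169. 464. 196.] [ 0.577 -0.348]
top watch_case 0.78 [336. 146. 359. 164.] [ 0.652 -0.104]
top case_back 0.65 [176. 177. 186. 194.] [0.579 0.336]
top loupe 0.77 [440. 270. 458. 281.] [ 0.347 -0.338]
top loupe 0.69 [444. 242. 464. 251.] [ 0.421 -0.355]
top loupe 0.66 [484. 236. 500. 251.] [ 0.426 -0.445]
top loupe 0.52 [390. 105. 441. 136.] [ 0.736 -0.261]
top driver_stan
[... 159 characters left out ...]
e pos [1.144 0.24  1.096] f 418.03607152618116
scene movement_holder 0.74 [272. 169. 288. 184.] [ 0.495 -0.168]
scene movement_holder 0.57 [423. 254. 434. 261.] [0.586 0.333]
scene movement_holder 0.26 [205. 170. 225. 191.] [ 0.582 -0.352]
scene parts_tray 0.65 [345. 179. 390. 225.] [0.475 0.12 ]
scene cushion 0.52 [203. 171. 228. 189.] [ 0.588 -0.347]
scene watch_case 0.6 [274. 219. 288. 234.] [ 0.654 -0.102]
scene case_back 0.7 [424. 252. 434. 262.] [0.581 0.334]
scene dust_bell 0.93 [423. 193. 459. 228.] [0.439 0.332]
scene loupe 0.62 [206. 134. 218. 144.] [ 0.441 -0.441]
scene driver_stand 0.62 [378. 268. 410. 313.] [0.729 0.277]
scene tool_block 0.8 [190. 216. 236. 248.] [ 0.746 -0.26 ]
```

```bash
python3 - <<'E'
from h import *
im=cv2.imread('pics/top0.png'); cv2.imwrite('pics/topc.png',cv2.resize(im[95:295,140:540],None,fx=2,fy=2,interpolation=cv2.INTER_CUBIC))
E
```

```text
(no output)
```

View pics/topc.png

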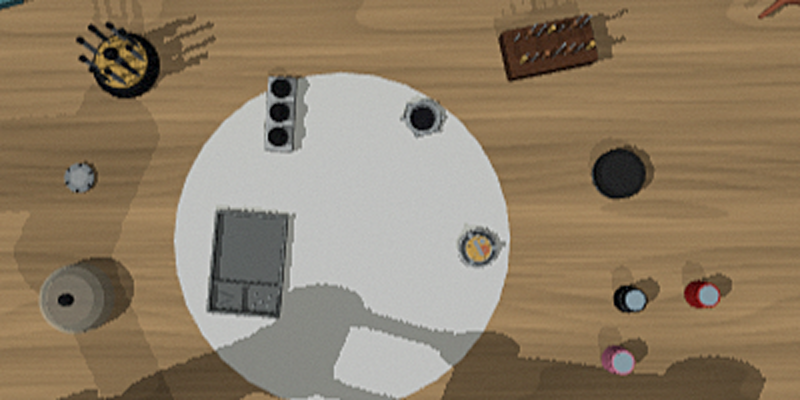

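View pics/scene0.png

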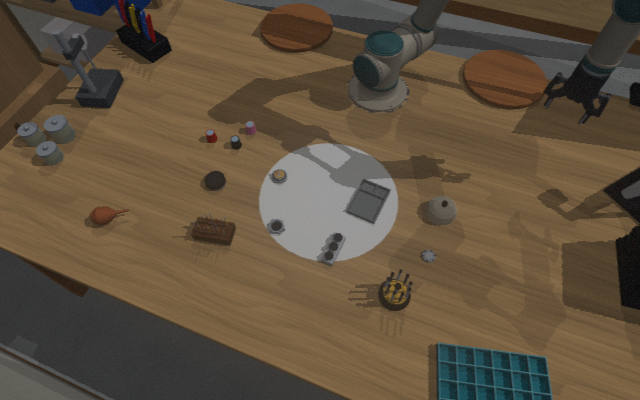

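Top crop: tray at (250,262), holder at (478,246), cushion at (620,172), watch case at (424,117), case back at (80,177), bell at (75,298). Three things have the loupe shape: black at crop (630,298), red at (705,293) and pink at (620,361). The black one fits the description, and I'll confirm it from the wrist camera. The scene view shows the same layout.

First I turn the jaws and head towards the cushion.

Request:
send_rows:
  plan:
    - {"linear":[0,0,0],"delta_rot":[0,0,7],"fingers":0.085}
    - {"linear":[0,0,0],"delta_rot":[0,0,7],"fingers":0.085}
    - {"linear":[0,0,0],"delta_rot":[0,0,7],"fingers":0.085}
    - {"linear":[0,0,0],"delta_rot":[0,0,7],"fingers":0.085}
    - {"linear":[0,0,0],"delta_rot":[0,0,7],"fingers":0.085}
    - {"linear":[0,0,0],"delta_rot":[0,0,7],"fingers":0.085}
    - {"linear":[0,0,0],"delta_rot":[0,0,7],"fingers":0.085}
    - {"linear":[0,0,0],"delta_rot":[0,0,7],"fingers":0.085}
    - {"linear":[0,0,0],"delta_rot":[0,0,7],"fingers":0.085}
    - {"linear":[0,0,0],"delta_rot":[0,0,7],"fingers":0.085}
    - {"linear":[0,0,0],"delta_rot":[0,0,3.7],"fingers":0.085}

```text
clock: 2.02
position: [0.1616, 0.5519, 0.2563]
ee_rot: [-0.0, 1.0, -0.018, 0.0]
contact_force: [0.5, 0.7, 0.0]
width: 0.0852
```

Request:
send_rows:
  plan:
    - {"linear":[0.016,0.037,0]}
    - {"linear":[0.016,0.037,0]}
    - {"linear":[0.016,0.037,0]}
    - {"linear":[0.016,0.037,0]}
    - {"linear":[0.016,0.037,0]}
    - {"linear":[0.016,0.037,0]}
    - {"linear":[0.016,0.037,0]}
    - {"linear":[0.016,0.037,0]}
    - {"linear":[0.016,0.037,0]}
    - {"linear":[0.016,0.037,0]}
    - {"linear":[0.016,0.037,0]}
    - {"linear":[0.016,0.037,0]}

```text
$.plan[0]: bad value
```

```bash
cat >> h.py <<'E'
H={'movement_holder':.015,'parts_tray':.011,'cushion':.022,'watch_case':.011,'case_back':.006,'dust_bell':.03,'loupe':.034}
from scipy.spatial.transform import Rotation as Ro
def pose():
    s=manip.get_state(); q=s['ee_rot']; R=Ro.from_quat([q[1],q[2],q[3],q[0]]).as_matrix()
    return np.array(s['position']),R,s
def yaw(R): return np.degrees(np.arctan2(R[1,0],R[0,0]))
def to(x,y,z,yw=None):
    p,R,s=pose(); d=np.array([x,y,z])-p
    if yw is None:
        print('tool delta',np.round(R.T@d,4),'yaw',round(yaw(R),2))
    else:
        a=(yw-yaw(R)+90)%180-90; R2=Ro.from_rotvec([0,0,np.radians(a)]).as_matrix()@R
        print('turn tool z',round(-a,2),'then tool delta',np.round(R2.T@d,4))
    down=R[:,2]; print('  pos',np.round(p,4),'yaw',round(yaw(R),2),'tilt',np.round(down,3),'t',round(s['clock'],2))
def see(cam,things,name=None,box=None,s=1):
    im=manip.get_image(cam); ci=manip.camera_info(cam); out={}
    if name: save(im,name,box,s)
    for t in things:
        for d in manip.masks_of(t,cam)[:3]:
            if d['p']<.2: continue
            m=d['pixels'].astype(np.uint8); c=max(cv2.findContours(m,0,2)[0],key=cv2.contourArea)
            g=np.array([pix2w(cam,q[0],H.get(t,.02),ci)[:2] for q in c]).astype(np.float32)
            (cx,cy),(w,h),a=cv2.minAreaRect(g)
            print(cam,t,round(d['p'],2),np.round(d['extent']),'rect c',np.round((cx,cy),4),'wh',np.round((w,h),4),'ang',round(a,1),'circ',np.round(cv2.minEnclosingCircle(g)[0],4))
            out.setdefault(t,[]).append((d,g))
    return im,ci,out
E
python3 - <<'E'
from h import *
to(.577,-.348,.256,0)
see('wrist',['cushion','movement_holder','watch_case','parts_tray','loupe'],'w1.png')
ci=manip.camera_info('wrist');R=cv2.Rodrigues(np.array(ci['rvec'],float))[0];print(np.round(-R.T@np.array(ci['tvec']).ravel(),3),np.round(R,2),ci['K'][0][0])
E
```

```text
turn tool z -2.08 then tool delta [4.154e-01 8.999e-01 2.000e-04]
  pos [0.1616 0.5519 0.2563] yaw -2.08 tilt [ 0.  0. -1.] t 2.02
[0.164 0.627 0.374] [[ 1.   -0.03  0.  ]
 [-0.03 -0.96  0.29]
 [-0.01 -0.29 -0.96]] 341.43807046710396
```

Request:
send_rows:
  plan:
    - {"linear":[0.016,0.037,0],"delta_rot":[0,0,0],"fingers":0.085}
    - {"linear":[0.016,0.037,0],"delta_rot":[0,0,0],"fingers":0.085}
    - {"linear":[0.016,0.037,0],"delta_rot":[0,0,0],"fingers":0.085}
    - {"linear":[0.016,0.037,0],"delta_rot":[0,0,0],"fingers":0.085}
    - {"linear":[0.016,0.037,0],"delta_rot":[0,0,0],"fingers":0.085}
    - {"linear":[0.016,0.037,0],"delta_rot":[0,0,0],"fingers":0.085}
    - {"linear":[0.016,0.037,0],"delta_rot":[0,0,0],"fingers":0.085}
    - {"linear":[0.016,0.037,0],"delta_rot":[0,0,0],"fingers":0.085}
    - {"linear":[0.016,0.037,0],"delta_rot":[0,0,0],"fingers":0.085}
    - {"linear":[0.016,0.037,0],"delta_rot":[0,0,0],"fingers":0.085}
    - {"linear":[0.016,0.037,0],"delta_rot":[0,0,0],"fingers":0.085}
    - {"linear":[0.016,0.037,0],"delta_rot":[0,0,0],"fingers":0.085}

```text
clock: 3.32
position: [0.3478, 0.0967, 0.2545]
ee_rot: [-0.004, 1.0, 0.001, 0.004]
contact_force: [0.0, -0.1, -0.0]
width: 0.085
```

```bash
python3 - <<'E'
from h import *
to(.577,-.348,.256,0)
see('wrist',['cushion','movement_holder','watch_case','parts_tray','loupe'],'w2.png')
E
```

```text
turn tool z 0.07 then tool delta [ 0.2292  0.4447 -0.0031]
  pos [0.3478 0.0967 0.2545] yaw 0.07 tilt [ 0.008  0.008 -1.   ] t 3.32
wrist movement_holder 0.97 [405. 352. 430. 381.] rect c [ 0.4741 -0.1697] wh [0.0514 0.0245] ang 64.2 circ [ 0.4827 -0.1739]
wrist watch_case 0.97 [542. 304. 582. 330.] rect c [ 0.6552 -0.1018] wh [0.0492 0.0334] ang 8.4 circ [ 0.6563 -0.1094]
wrist parts_tray 0.68 [366.  98. 500. 199.] rect c [0.4729 0.109 ] wh [0.0938 0.1324] ang 85.1 circ [0.4729 0.1089]
```

View pics/w2.png

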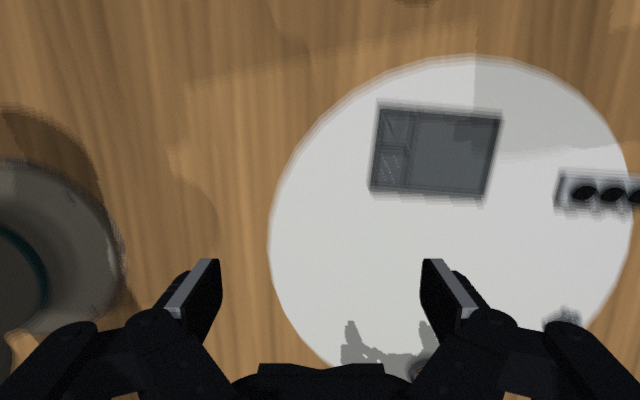

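The wrist view is slightly motion-blurred. The tray is at (435,150), the oil stand at (600,190), and the holder is partly hidden behind the right finger. On to the cushion.

Request:
send_rows:
  plan:
    - {"linear":[0.019,0.037,0],"delta_rot":[0,0,0],"fingers":0.085}
    - {"linear":[0.019,0.037,0],"delta_rot":[0,0,0],"fingers":0.085}
    - {"linear":[0.019,0.037,0],"delta_rot":[0,0,0],"fingers":0.085}
    - {"linear":[0.019,0.037,0],"delta_rot":[0,0,0],"fingers":0.085}
    - {"linear":[0.019,0.037,0],"delta_rot":[0,0,0],"fingers":0.085}
    - {"linear":[0.019,0.037,0],"delta_rot":[0,0,0],"fingers":0.085}
    - {"linear":[0.019,0.037,0],"delta_rot":[0,0,0],"fingers":0.085}
    - {"linear":[0.019,0.037,0],"delta_rot":[0,0,0],"fingers":0.085}
    - {"linear":[0.019,0.037,0],"delta_rot":[0,0,0],"fingers":0.085}
    - {"linear":[0.019,0.037,0],"delta_rot":[0,0,0],"fingers":0.085}
    - {"linear":[0,0,0],"delta_rot":[0,0,0],"fingers":0.085}
    - {"linear":[0,0,0],"delta_rot":[0,0,0],"fingers":0.085}

```text
clock: 4.62
position: [0.5618, -0.2471, 0.2463]
ee_rot: [-0.009, 0.999, 0.036, 0.003]
contact_force: [-0.3, 0.1, -0.4]
width: 0.0849
```

```bash
python3 - <<'E'
from h import *
to(.577,-.348,.256,0)
see('wrist',['cushion','movement_holder','watch_case','parts_tray','loupe'],'w3.png')
see('top',['cushion','movement_holder','watch_case','parts_tray','loupe'],'t3.png')
E
```

```text
turn tool z 4.14 then tool delta [ 0.0153  0.1007 -0.0113]
  pos [ 0.5618 -0.2471  0.2463] yaw 4.14 tilt [ 0.006  0.018 -1.   ] t 4.62
wrist cushion 0.91 [301. 235. 357. 294.] rect c [ 0.5801 -0.3471] wh [0.0621 0.0693] ang 3.9 circ [ 0.5799 -0.3473]
wrist movement_holder 0.62 [226.  70. 272. 118.] rect c [ 0.4889 -0.1729] wh [0.0489 0.0467] ang 4.2 circ [ 0.4888 -0.1731]
wrist watch_case 0.82 [398.   3. 449.  65.] rect c [ 0.6524 -0.1063] wh [0.0551 0.044 ] ang 38.9 circ [ 0.6521 -0.1059]
wrist loupe 0.96 [166. 246. 202. 284.] rect c [ 0.425 -0.348] wh [0.0505 0.0237] ang 41.5 circ [ 0.428  -0.3516]
wrist loupe 0.86 [ 94. 227. 138. 266.] rect c [ 0.3577 -0.3364] wh [0.0538 0.0325] ang 40.2 circ [ 0.3576 -0.3363]
wrist loupe 0.53 [202. 326. 212. 341.] rect c [ 0.451  -0.4362] wh [0.0213 0.004 ] ang 66.8 circ [ 0.4506 -0.436 ]
top cushion 0.58 [368. 214. 390. 230.] rect c [ 0.4852 -0.1694] wh [0.0475 0.0462] ang 44.3 circ [ 0.4849 -0.1697]
top movement_holder 0.62 [369. 208. 388. 227.] rect c [ 0.4852 -0.1703] wh [0.0443 0.0429] ang 44.3 circ [ 0.4847 -0.17  ]
top movement_holder 0.57
[... 206 characters left out ...]
0.6514 -0.1036]
top watch_case 0.75 [174. 177. 188. 196.] rect c [0.5776 0.3346] wh [0.0384 0.0358] ang 45.2 circ [0.5774 0.3346]
top watch_case 0.72 [343. 144. 361. 164.] rect c [ 0.6519 -0.1045] wh [0.0455 0.0483] ang 13.7 circ [ 0.652  -0.1038]
top parts_tray 0.82 [244. 200. 282. 255.] rect c [0.4675 0.1209] wh [0.0946 0.1298] ang 85.2 circ [0.4666 0.1195]
top loupe 0.73 [447. 238. 465. 249.] rect c [ 0.423  -0.3556] wh [0.0393 0.0294] ang 89.7 circ [ 0.4226 -0.3554]
top loupe 0.71 [482. 235. 500. 250.] rect c [ 0.4262 -0.443 ] wh [0.0419 0.0318] ang 89.6 circ [ 0.4243 -0.4431]
top loupe 0.68 [441. 268. 456. 283.] rect c [ 0.3488 -0.3378] wh [0.0368 0.0315] ang 89.7 circ [ 0.3484 -0.3377]
```

View pics/w3.png

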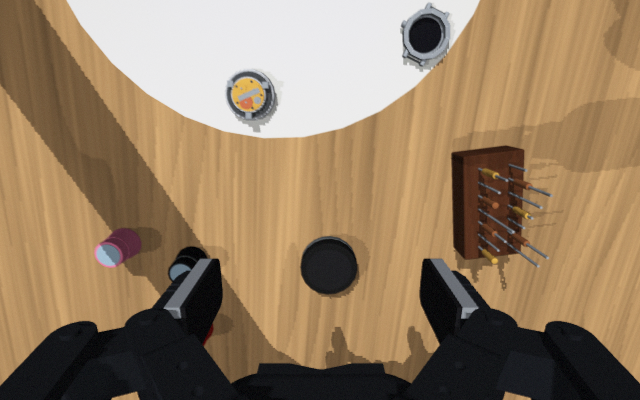

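Picture: cushion at (329,265), holder at (250,95), watch case at (427,35), and the tool block at (490,200), well clear of the cushion. The black loupe at (185,265) has a pink neighbour at (118,247). The row moves leave a slight tilt, so I'll correct that as well.

```bash
cat >> h.py <<'E'
def to(x,y,z,yw):
    p,R,s=pose(); a=(yw-yaw(R)+90)%180-90; yw=yaw(R)+a; c,n=np.cos(np.radians(yw)),np.sin(np.radians(yw))
    R2=np.array([[c,n,0],[n,-c,0],[0,0,-1.]])
    print('rotvec',np.round(np.degrees(Ro.from_matrix(R.T@R2).as_rotvec()),2),'delta now-frame',np.round(R.T@([x,y,z]-p),4),'delta after turn',np.round(R2.T@([x,y,z]-p),4))
    print('  pos',np.round(p,4),'yaw',round(yaw(R),2),'tilt',np.round(R[:2,2],3),'t',round(s['clock'],2),'F',np.round(s['contact_force'],1),'w',round(s['width'],4))
E
python3 -c "
from h import *
to(.58,-.347,.1,0)"
```

```text
rotvec [-0.92 -0.48  3.99] delta now-frame [0.0118 0.102  0.1464] delta after turn [0.02   0.0985 0.1478]
  pos [ 0.56   -0.2485  0.2478] yaw 3.98 tilt [0.008 0.016] t 5.22 F [1.  0.2 0.2] w 0.0854
```

Request:
send_rows:
  plan:
    - {"linear":[0,0,0],"delta_rot":[-0.9,-0.5,4],"fingers":0.085}
    - {"linear":[0.002,0.01,0.015],"delta_rot":[0,0,0],"fingers":0.085}
    - {"linear":[0.002,0.01,0.015],"delta_rot":[0,0,0],"fingers":0.085}
    - {"linear":[0.002,0.01,0.015],"delta_rot":[0,0,0],"fingers":0.085}
    - {"linear":[0.002,0.01,0.015],"delta_rot":[0,0,0],"fingers":0.085}
    - {"linear":[0.002,0.01,0.015],"delta_rot":[0,0,0],"fingers":0.085}
    - {"linear":[0.002,0.01,0.015],"delta_rot":[0,0,0],"fingers":0.085}
    - {"linear":[0.002,0.01,0.015],"delta_rot":[0,0,0],"fingers":0.085}
    - {"linear":[0.002,0.01,0.015],"delta_rot":[0,0,0],"fingers":0.085}
    - {"linear":[0.002,0.01,0.015],"delta_rot":[0,0,0],"fingers":0.085}
    - {"linear":[0.002,0.01,0.015],"delta_rot":[0,0,0],"fingers":0.085}
    - {"linear":[0,0,0],"delta_rot":[0,0,0],"fingers":0.085}

```text
clock: 6.22
position: [0.5814, -0.355, 0.0952]
ee_rot: [0.002, 1.0, -0.003, 0.004]
contact_force: [-0.4, -0.4, -1.4]
width: 0.085
```

```bash
python3 -c "
from h import *
to(.58,-.347,.031,0)
see('wrist',['cushion'])
to(.58,-.347,.031,0)"
```

```text
rotvec [ 0.24 -0.42 -0.3 ] delta now-frame [-0.0019 -0.0082  0.0641] delta after turn [-0.0014 -0.008   0.0642]
  pos [ 0.5814 -0.355   0.0952] yaw -0.3 tilt [ 0.007 -0.004] t 6.22 F [-0.4 -0.4 -1.4] w 0.085
wrist cushion 0.75 [263. 163. 369. 270.] rect c [ 0.5794 -0.3494] wh [0.062  0.0649] ang 28.1 circ [ 0.5805 -0.3491]
rotvec [ 0.26 -0.55 -0.28] delta now-frame [-0.0028 -0.0072  0.0668] delta after turn [-0.0022 -0.0069  0.0668]
  pos [ 0.5822 -0.3539  0.0978] yaw -0.27 tilt [ 0.01  -0.005] t 6.32 F [-0.   0.2 -0.3] w 0.085
```

Request:
send_rows:
  plan:
    - {"linear":[-0.001,-0.002,0.012],"delta_rot":[0.3,-0.5,-0.3],"fingers":0.085}
    - {"linear":[-0.001,-0.002,0.012],"delta_rot":[0,0,0],"fingers":0.085}
    - {"linear":[0,-0.001,0.012],"delta_rot":[0,0,0],"fingers":0.085}
    - {"linear":[0,0,0.012],"delta_rot":[0,0,0],"fingers":0.085}
    - {"linear":[0,0,0.008],"delta_rot":[0,0,0],"fingers":0.085}
    - {"linear":[0,0,0.005],"delta_rot":[0,0,0],"fingers":0.085}
    - {"linear":[0,0,0.003],"delta_rot":[0,0,0],"fingers":0.085}
    - {"linear":[0,0,0],"delta_rot":[0,0,0],"fingers":0.085}
    - {"linear":[0,0,0],"delta_rot":[0,0,0],"fingers":0.085}

```text
clock: 7.07
position: [0.5834, -0.3467, 0.0347]
ee_rot: [0.001, 1.0, 0.002, 0.004]
contact_force: [-0.5, -0.4, 0.8]
width: 0.0848
```

```bash
python3 -c "
from h import *
to(.58,-.349,.030,0)"
```

```text
rotvec [ 0.14 -0.41  0.26] delta now-frame [-0.0035  0.0023  0.0047] delta after turn [-0.0034  0.0023  0.0047]
  pos [ 0.5834 -0.3467  0.0347] yaw 0.27 tilt [ 0.007 -0.002] t 7.07 F [-0.5 -0.4  0.8] w 0.0848
```

Request:
send_rows:
  force: 40
  plan:
    - {"linear":[-0.003,0.002,0.004],"delta_rot":[0,-0.4,0.3],"fingers":0.085}
    - {"linear":[0,0,0],"delta_rot":[0,0,0],"fingers":0.05}
    - {"linear":[0,0,0],"delta_rot":[0,0,0],"fingers":0.05}
    - {"linear":[0,0,0],"delta_rot":[0,0,0],"fingers":0.05}
    - {"linear":[0,0,0],"delta_rot":[0,0,0],"fingers":0.05}
    - {"linear":[0,0,0],"delta_rot":[0,0,0],"fingers":0.05}
    - {"linear":[0,0,0],"delta_rot":[0,0,0],"fingers":0.05}
    - {"linear":[0,0,0],"delta_rot":[0,0,0],"fingers":0.05}
    - {"linear":[0,0,0],"delta_rot":[0,0,0],"fingers":0.05}

```text
clock: 7.82
position: [0.5809, -0.3501, 0.0323]
ee_rot: [0.002, 1.0, -0.001, 0.001]
contact_force: [-0.0, 0.3, -1.1]
width: 0.062
```

```bash
python3 -c "
from h import *
to(.58,-.349,.13,0)"
```

```text
rotvec [ 0.27 -0.12 -0.1 ] delta now-frame [-0.0007 -0.0006 -0.0977] delta after turn [-0.0009 -0.0011 -0.0977]
  pos [ 0.5809 -0.3501  0.0323] yaw -0.1 tilt [ 0.002 -0.005] t 7.82 F [-0.   0.3 -1.1] w 0.062
```

Request:
send_rows:
  plan:
    - {"linear":[0,0,-0.015],"delta_rot":[0,0,0],"fingers":0.05}
    - {"linear":[0,0,-0.02],"delta_rot":[0,0,0],"fingers":0.05}
    - {"linear":[0,0,-0.03],"delta_rot":[0,0,0],"fingers":0.05}
    - {"linear":[-0.01,-0.03,-0.01],"delta_rot":[0,0,0],"fingers":0.05}
    - {"linear":[-0.01,-0.03,0],"delta_rot":[0,0,0],"fingers":0.05}
    - {"linear":[-0.01,-0.03,0],"delta_rot":[0,0,0],"fingers":0.05}
    - {"linear":[-0.01,-0.03,0],"delta_rot":[0,0,0],"fingers":0.05}
    - {"linear":[-0.01,-0.03,0],"delta_rot":[0,0,0],"fingers":0.05}
    - {"linear":[-0.01,-0.03,0],"delta_rot":[0,0,0],"fingers":0.05}
    - {"linear":[-0.01,-0.03,0],"delta_rot":[0,0,0],"fingers":0.05}
    - {"linear":[-0.01,-0.03,0],"delta_rot":[0,0,0],"fingers":0.05}
    - {"linear":[0,0,0],"delta_rot":[0,0,0],"fingers":0.05}

```text
clock: 8.82
position: [0.4974, -0.1029, 0.1071]
ee_rot: [0.003, 1.0, -0.004, 0.002]
contact_force: [-0.2, 0.3, -1.0]
width: 0.0617
```

```bash
python3 -c "
from h import *
to(.477,-.026,.11,0)"
```

```text
rotvec [ 0.29 -0.18 -0.47] delta now-frame [-0.0211 -0.0767 -0.0033] delta after turn [-0.0204 -0.0769 -0.0029]
  pos [ 0.4974 -0.1029  0.1071] yaw -0.47 tilt [ 0.003 -0.005] t 8.82 F [-0.2  0.3 -1. ] w 0.0617
```

Request:
send_rows:
  plan:
    - {"linear":[-0.006,-0.025,0],"delta_rot":[0,0,0],"fingers":0.05}
    - {"linear":[-0.006,-0.025,0],"delta_rot":[0,0,0],"fingers":0.05}
    - {"linear":[-0.006,-0.02,0],"delta_rot":[0,0,0],"fingers":0.05}
    - {"linear":[0,-0.003,0],"delta_rot":[0,0,0],"fingers":0.05}
    - {"linear":[0,0,0],"delta_rot":[0,0,0],"fingers":0.05}
    - {"linear":[0,0,0],"delta_rot":[0,0,0],"fingers":0.05}

```text
clock: 9.32
position: [0.4797, -0.0266, 0.1077]
ee_rot: [0.004, 1.0, -0.002, 0.003]
contact_force: [0.1, -1.1, -0.2]
width: 0.0622
```

```bash
python3 -c "
from h import *
to(.477,-.026,.11,0)
see('wrist',['cushion','parts_tray','movement_holder'],'w4.png')
"
```

```text
rotvec [ 0.42 -0.4  -0.24] delta now-frame [-0.0027 -0.0006 -0.0023] delta after turn [-0.0027 -0.0006 -0.0023]
  pos [ 0.4797 -0.0266  0.1077] yaw -0.24 tilt [ 0.007 -0.007] t 9.32 F [ 0.1 -1.1 -0.2] w 0.0622
wrist cushion 0.74 [250. 197. 395. 346.] rect c [ 0.48   -0.0696] wh [0.098  0.1081] ang 13.5 circ [ 0.4804 -0.0692]
wrist parts_tray 0.76 [178.   2. 413.  57.] rect c [0.4666 0.083 ] wh [0.0293 0.1307] ang 89.9 circ [0.4665 0.0891]
wrist movement_holder 0.71 [302. 350. 353. 367.] rect c [ 0.485  -0.1432] wh [0.0373 0.0157] ang 13.3 circ [ 0.4856 -0.1464]
```

View pics/w4.png

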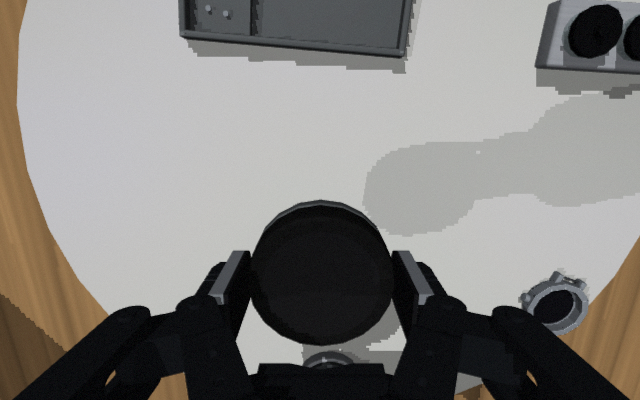

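Cushion held level, centred at (322,272). The tray's near rim corners are at (179,38) and (405,57).

```bash
python3 -c "
from h import *
a=pix2w('wrist',(179,38),.011)[:2];b=pix2w('wrist',(405,57),.011)[:2];d=(b-a)/np.linalg.norm(b-a)
print(a,b,np.linalg.norm(b-a),np.degrees(np.arctan2(d[1],d[0])),'tray',(a+b)/2+.046*np.array([-d[1],d[0]]))
for z in (.09,.0974): print('cushion',pix2w('wrist',(322,272),z), [np.linalg.norm(pix2w('wrist',(250,272),z)-pix2w('wrist',(394,272),z))])
print(pose()[0])
see('top',['cushion','parts_tray','movement_holder'])
"
```

```text
[0.40114506 0.07833362] [0.5305783  0.06782205] 0.12985937358145966 -4.642930794258749 tray [0.46958519 0.11892689]
cushion [ 0.48116003 -0.02726723  0.09      ] [np.float64(0.0635709744146951)]
cushion [ 0.48108697 -0.02310285  0.0974    ] [np.float64(0.06006795562705796)]
[ 0.48005258 -0.02734941  0.10758803]
top parts_tray 0.58 [246. 201. 275. 250.] rect c [0.4679 0.1283] wh [0.0776 0.1301] ang 87.4 circ [0.4678 0.1294]
top movement_holder 0.81 [369. 211. 391. 230.] rect c [ 0.4846 -0.1709] wh [0.0479 0.0427] ang 89.6 circ [ 0.4844 -0.1707]
```

Request:
send_rows:
  plan:
    - {"linear":[-0.003,0,0.015],"delta_rot":[0.4,-0.4,0],"fingers":0.05}
    - {"linear":[0,0,0.015],"delta_rot":[0,0,0],"fingers":0.05}
    - {"linear":[0,0,0.015],"delta_rot":[0,0,0],"fingers":0.05}
    - {"linear":[0,0,0.01],"delta_rot":[0,0,0],"fingers":0.05}
    - {"linear":[0,0,0.008],"delta_rot":[0,0,0],"fingers":0.05}
    - {"linear":[0,0,0.005],"delta_rot":[0,0,0],"fingers":0.05}
    - {"linear":[0,0,0.002],"delta_rot":[0,0,0],"fingers":0.05}
    - {"linear":[0,0,0],"delta_rot":[0,0,0],"fingers":0.05}
    - {"linear":[0,0,0],"delta_rot":[0,0,0],"fingers":0.05}

```text
clock: 10.47
position: [0.4797, -0.0295, 0.0357]
ee_rot: [0.0, 1.0, -0.004, 0.002]
contact_force: [0.4, -0.5, -0.7]
width: 0.0621
```

```bash
python3 -c "
from h import *
to(.477,-.027,.032,0)"
```

```text
rotvec [ 0.05 -0.26 -0.5 ] delta now-frame [-0.0027 -0.0025  0.0037] delta after turn [-0.0027 -0.0025  0.0037]
  pos [ 0.4797 -0.0295  0.0357] yaw -0.5 tilt [ 0.004 -0.001] t 10.47 F [ 0.4 -0.5 -0.7] w 0.0621
```

Request:
send_rows:
  plan:
    - {"linear":[-0.002,-0.002,0],"delta_rot":[0,0,0],"fingers":0.05}
    - {"linear":[0,0,0.002],"delta_rot":[0,0,0],"fingers":0.05}
    - {"linear":[0,0,0.001],"delta_rot":[0,0,0],"fingers":0.05}
    - {"linear":[0,0,0.001],"delta_rot":[0,0,0],"fingers":0.05}

```text
clock: 10.8
position: [0.4789, -0.0274, 0.0332]
ee_rot: [0.001, 1.0, -0.004, 0.004]
contact_force: [-0.4, -0.2, -0.9]
width: 0.0622
```

```bash
python3 -c "
from h import *
to(.477,-.027,.032,0)"
```

```text
rotvec [ 0.1  -0.49 -0.49] delta now-frame [-0.002  -0.0004  0.0012] delta after turn [-0.0019 -0.0004  0.0012]
  pos [ 0.4789 -0.0274  0.0332] yaw -0.49 tilt [ 0.009 -0.002] t 10.8 F [-0.4 -0.2 -0.9] w 0.0622
```

Request:
send_rows:
  plan:
    - {"linear":[-0.002,0,0.001],"delta_rot":[0,-0.5,0],"fingers":0.05}
    - {"linear":[0,0,0.001],"delta_rot":[0,0,0],"fingers":0.05}
    - {"linear":[0,0,0],"delta_rot":[0,0,0],"fingers":0.05}

```text
clock: 11.05
position: [0.4768, -0.0274, 0.0322]
ee_rot: [0.001, 1.0, -0.004, -0.0]
contact_force: [0.1, 0.6, -1.3]
width: 0.0621
```

Request:
send_rows:
  plan:
    - {"linear":[0,0,0],"delta_rot":[0,0,0],"fingers":0.085}
    - {"linear":[0,0,0],"delta_rot":[0,0,0],"fingers":0.085}
    - {"linear":[0,0,0],"delta_rot":[0,0,0],"fingers":0.085}
    - {"linear":[0,0,0],"delta_rot":[0,0,0],"fingers":0.085}
    - {"linear":[0,0,0],"delta_rot":[0,0,0],"fingers":0.085}
    - {"linear":[0,0,-0.01],"delta_rot":[0,0,0],"fingers":0.085}
    - {"linear":[0,0,-0.02],"delta_rot":[0,0,0],"fingers":0.085}
    - {"linear":[0,0,-0.04],"delta_rot":[0,0,0],"fingers":0.085}
    - {"linear":[0,0,-0.04],"delta_rot":[0,0,0],"fingers":0.085}
    - {"linear":[0,0,-0.04],"delta_rot":[0,0,0],"fingers":0.085}
    - {"linear":[0,0,0],"delta_rot":[0,0,0],"fingers":0.085}

```text
clock: 11.97
position: [0.4755, -0.0269, 0.1855]
ee_rot: [0.0, 1.0, -0.004, -0.005]
contact_force: [1.4, -0.3, 0.2]
width: 0.085
```

```bash
python3 -c "
from h import *
to(.652,-.105,.14,0)
im,ci,o=see('wrist',['cushion','watch_case','movement_holder','parts_tray'],'w5.png')
"
```

```text
rotvec [ 0.01  0.52 -0.49] delta now-frame [0.1775 0.0765 0.0439] delta after turn [0.1765 0.0781 0.0455]
  pos [ 0.4755 -0.0269  0.1855] yaw -0.49 tilt [-0.009 -0.   ] t 11.97 F [ 1.4 -0.3  0.2] w 0.085
wrist cushion 0.7 [287. 148. 364. 226.] rect c [ 0.4752 -0.0267] wh [0.0645 0.0617] ang 64.4 circ [ 0.4751 -0.0265]
wrist watch_case 0.68 [484. 232. 536. 283.] rect c [ 0.6469 -0.099 ] wh [0.0454 0.0524] ang 11.5 circ [ 0.6463 -0.0989]
wrist movement_holder 0.95 [309. 297. 356. 344.] rect c [ 0.484  -0.1617] wh [0.0516 0.0512] ang 51.4 circ [ 0.4849 -0.1647]
wrist parts_tray 0.81 [230.   0. 400.  70.] rect c [0.465  0.0973] wh [0.0484 0.1283] ang 85.3 circ [0.4647 0.0984]
```

View pics/w5.png

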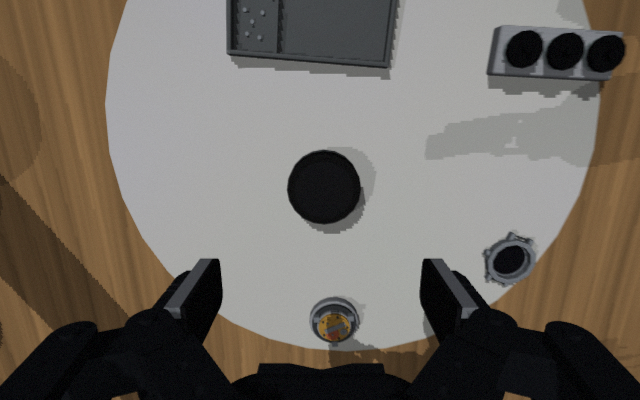

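Cushion standing at (325,187), midway between tray and holder. Watch case at (510,260), so I go above it.

Request:
send_rows:
  plan:
    - {"linear":[0.025,0.011,0.006],"delta_rot":[0,0.5,-0.5],"fingers":0.085}
    - {"linear":[0.025,0.011,0.006],"delta_rot":[0,0,0],"fingers":0.085}
    - {"linear":[0.025,0.011,0.006],"delta_rot":[0,0,0],"fingers":0.085}
    - {"linear":[0.025,0.011,0.006],"delta_rot":[0,0,0],"fingers":0.085}
    - {"linear":[0.025,0.011,0.006],"delta_rot":[0,0,0],"fingers":0.085}
    - {"linear":[0.025,0.011,0.006],"delta_rot":[0,0,0],"fingers":0.085}
    - {"linear":[0.025,0.011,0.006],"delta_rot":[0,0,0],"fingers":0.085}
    - {"linear":[0,0,0],"delta_rot":[0,0,0],"fingers":0.085}
    - {"linear":[0,0,0],"delta_rot":[0,0,0],"fingers":0.085}

```text
clock: 12.97
position: [0.6389, -0.1031, 0.106]
ee_rot: [-0.006, 1.0, 0.0, -0.027]
contact_force: [-1.0, -0.0, 0.1]
width: 0.0848
```

```bash
python3 -c "
from h import *
to(.652,-.105,.14,0)
im,ci,o=see('wrist',['watch_case'])
d,g=o['watch_case'][0];e=[int(v) for v in d['extent']];b=[max(e[0]-30,0),max(e[1]-30,0),e[2]+30,e[3]+30];print(b)
save(im,'w6.png',b,3); print(ci)
"
```

```text
rotvec [-0.73  3.04  0.05] delta now-frame [ 0.0113  0.0015 -0.0346] delta after turn [ 0.0131  0.0019 -0.034 ]
  pos [ 0.6389 -0.1031  0.106 ] yaw 0.07 tilt [-0.053  0.013] t 12.97 F [-1.  -0.   0.1] w 0.0848
wrist watch_case 0.83 [314. 174. 386. 254.] rect c [ 0.6539 -0.1024] wh [0.0444 0.0549] ang 10.8 circ [ 0.6536 -0.1024]
[283, 144, 415, 284]
{'K': array([[341.43807047,   0.        , 320.68322278],
       [  0.        , 341.43807047, 199.28918291],
       [  0.        ,   0.        ,   1.        ]]), 'rvec': array([-2.85766369, -0.01473476,  0.07365235]), 'tvec': array([-0.63245262, -0.10214786,  0.2378422 ])}
```

View pics/w6.png

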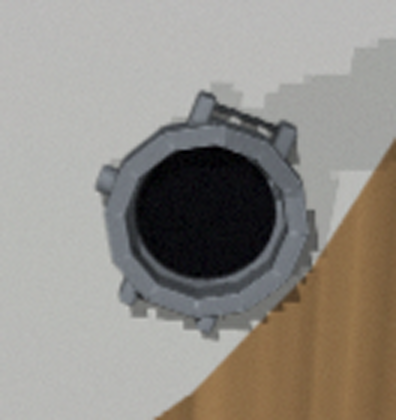

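Enlarged view: lug pairs at crop (205,100)/(288,130) and (130,293)/(208,325). The crown is at the left (105,180), and the case is open side up.

```bash
python3 -c "
from h import *
f=lambda c,z: pix2w('wrist',(283+c[0]/3,144+c[1]/3),z)[:2]
L=[f(c,.007) for c in ((205,100),(288,130),(130,293),(208,325))]
x=(L[0]+L[1]-L[2]-L[3])/2; p=(L[0]-L[1]+L[2]-L[3])/2; cr=f((103,180),.006)
print(np.round(L,4)); c=f((206,217),.011); print('len',np.linalg.norm(x),np.linalg.norm(p),'angs',np.degrees(np.arctan2(x[1],x[0])),np.degrees(np.arctan2(p[1],p[0]))-90,'crown',np.degrees(np.arctan2(*(cr-c)[::-1]))-90,'c',np.mean(L,0),c)
to(.652,-.103,.11,70)
"
```

```text
[[ 0.6533 -0.0776]
 [ 0.6715 -0.084 ]
 [ 0.6374 -0.1232]
 [ 0.6555 -0.1307]]
len 0.048811567189047673 0.019423617407973864 angs 70.93348210505228 68.98124568826586 crown 74.11453810120136 c [ 0.65442771 -0.10388321] [ 0.65410723 -0.10299879]
rotvec [ -2.46   2.19 -69.91] delta now-frame [ 0.0136  0.0002 -0.004 ] delta after turn [ 0.0045  0.0131 -0.0032]
  pos [ 0.6382 -0.1027  0.1068] yaw 0.09 tilt [-0.052  0.012] t 13.07 F [ 0.2  0.2 -1.2] w 0.0854
```

Request:
send_rows:
  plan:
    - {"linear":[0,0,-0.005],"delta_rot":[-0.7,3,0],"fingers":0.085}
    - {"linear":[0,0,-0.005],"delta_rot":[0,0,-7],"fingers":0.085}
    - {"linear":[0,0,0],"delta_rot":[0,0,-7],"fingers":0.085}
    - {"linear":[0,0,0],"delta_rot":[0,0,-7],"fingers":0.085}
    - {"linear":[0,0,0],"delta_rot":[0,0,-7],"fingers":0.085}
    - {"linear":[0,0,0],"delta_rot":[0,0,-7],"fingers":0.085}
    - {"linear":[0,0,0],"delta_rot":[0,0,-7],"fingers":0.085}
    - {"linear":[0,0,0],"delta_rot":[0,0,-7],"fingers":0.085}
    - {"linear":[0,0,0],"delta_rot":[0,0,-7],"fingers":0.085}
    - {"linear":[0,0,0],"delta_rot":[0,0,-7],"fingers":0.085}
    - {"linear":[0,0,0],"delta_rot":[0,0,-7],"fingers":0.085}
    - {"linear":[0,0,0],"delta_rot":[0,0,0],"fingers":0.085}

```text
clock: 14.07
position: [0.6206, -0.0936, 0.1187]
ee_rot: [-0.005, 0.809, 0.588, -0.003]
contact_force: [-0.8, 0.4, -0.2]
width: 0.0851
```

```bash
python3 -c "
from h import *
to(.654,-.1035,.08,70)"
```

```text
rotvec [-0.72 -0.03  2.04] delta now-frame [0.0009 0.0353 0.0382] delta after turn [0.0021 0.0347 0.0387]
  pos [ 0.6206 -0.0936  0.1187] yaw 72.04 tilt [-0.012  0.005] t 14.07 F [-0.8  0.4 -0.2] w 0.0851
```

Request:
send_rows:
  plan:
    - {"linear":[0,0,0],"delta_rot":[-0.7,0,2],"fingers":0.085}
    - {"linear":[0,0.012,0.013],"delta_rot":[0,0,0],"fingers":0.085}
    - {"linear":[0.001,0.012,0.013],"delta_rot":[0,0,0],"fingers":0.085}
    - {"linear":[0.001,0.011,0.012],"delta_rot":[0,0,0],"fingers":0.085}
    - {"linear":[0,0,0],"delta_rot":[0,0,0],"fingers":0.085}
    - {"linear":[0,0,0],"delta_rot":[0,0,0],"fingers":0.085}

```text
clock: 14.57
position: [0.6517, -0.1017, 0.0803]
ee_rot: [-0.001, 0.823, 0.568, -0.0]
contact_force: [-0.3, -0.7, 0.3]
width: 0.0851
```

```bash
python3 -c "
from h import *
im,ci,o=see('wrist',['watch_case'],'w7.png')
to(.654,-.1035,.028,70)
"
```

```text
wrist watch_case 0.74 [272. 188. 359. 264.] rect c [ 0.6513 -0.1033] wh [0.0506 0.0489] ang 69.4 circ [ 0.6519 -0.1034]
rotvec [-0.08 -0.05 -0.71] delta now-frame [-0.0008  0.0031  0.0526] delta after turn [-0.0008  0.003   0.0526]
  pos [ 0.6515 -0.1017  0.0806] yaw 69.29 tilt [-0.001  0.001] t 14.67 F [-0.6  0.1 -0.3] w 0.0849
```

View pics/w7.png

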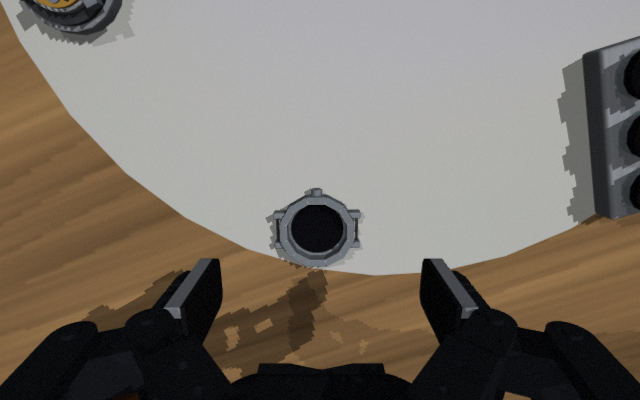

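The jaws line up with the lugs (centre (317,228)), with the crown at the top out of the way. By the picture the open tips stand only about 13 mm ahead of the TCP, and about 19–20 mm at a 52 mm opening, so I lower to TCP z ≈ 0.0235.

Request:
send_rows:
  plan:
    - {"linear":[-0.001,0.001,0.014],"delta_rot":[0,0,-0.7],"fingers":0.085}
    - {"linear":[-0.001,0.001,0.014],"delta_rot":[0,0,0],"fingers":0.07}
    - {"linear":[0,0,0.012],"delta_rot":[0,0,0],"fingers":0.065}
    - {"linear":[0,0,0.008],"delta_rot":[0,0,0],"fingers":0.065}
    - {"linear":[0,0,0.004],"delta_rot":[0,0,0],"fingers":0.065}
    - {"linear":[0,0,0],"delta_rot":[0,0,0],"fingers":0.065}
    - {"linear":[0,0,0],"delta_rot":[0,0,0],"fingers":0.065}

```text
clock: 15.25
position: [0.6529, -0.104, 0.0292]
ee_rot: [0.0, 0.819, 0.573, 0.001]
contact_force: [-0.7, -0.2, 0.1]
width: 0.0649
```

```bash
python3 -c "
from h import *
to(.653,-.104,.0235,70)
"
```

```text
rotvec [ 0.09 -0.07 -0.05] delta now-frame [-0.      0.0001  0.0057] delta after turn [-0.      0.0001  0.0057]
  pos [ 0.6529 -0.104   0.0292] yaw 69.95 tilt [0.002 0.001] t 15.25 F [-0.7 -0.2  0.1] w 0.0649
```

Request:
send_rows:
  force: 35
  plan:
    - {"linear":[0,0,0.003],"delta_rot":[0,0,0],"fingers":0.065}
    - {"linear":[0,0,0.003],"delta_rot":[0,0,0],"fingers":0.06}
    - {"linear":[0,0,0.001],"delta_rot":[0,0,0],"fingers":0.056}
    - {"linear":[0,0,0],"delta_rot":[0,0,0],"fingers":0.04}
    - {"linear":[0,0,0],"delta_rot":[0,0,0],"fingers":0.04}
    - {"linear":[0,0,0],"delta_rot":[0,0,0],"fingers":0.04}
    - {"linear":[0,0,0],"delta_rot":[0,0,0],"fingers":0.04}
    - {"linear":[0,0,0],"delta_rot":[0,0,0],"fingers":0.04}

```text
clock: 15.92
position: [0.6542, -0.1041, 0.0241]
ee_rot: [0.002, 0.819, 0.573, 0.002]
contact_force: [-0.8, -0.1, -0.8]
width: 0.0499
```

```bash
python3 -c "
from h import *
to(.653,-.104,.0235,70)
"
```

```text
rotvec [ 0.32 -0.1  -0.05] delta now-frame [-0.0003 -0.0012  0.0006] delta after turn [-0.0003 -0.0012  0.0006]
  pos [ 0.6542 -0.1041  0.0241] yaw 69.95 tilt [ 0.006 -0.   ] t 15.92 F [-0.8 -0.1 -0.8] w 0.0499
```

Request:
send_rows:
  plan:
    - {"linear":[0,0,-0.015],"delta_rot":[0,0,0],"fingers":0.04}
    - {"linear":[0,0,-0.025],"delta_rot":[0,0,0],"fingers":0.04}
    - {"linear":[0,0,-0.025],"delta_rot":[0,0,0],"fingers":0.04}
    - {"linear":[0.001,-0.024,0],"delta_rot":[0,0,0],"fingers":0.04}
    - {"linear":[0.002,-0.024,0],"delta_rot":[0,0,0],"fingers":0.04}
    - {"linear":[0.001,-0.024,0],"delta_rot":[0,0,0],"fingers":0.04}
    - {"linear":[0.002,-0.024,0],"delta_rot":[0,0,0],"fingers":0.04}
    - {"linear":[0.001,-0.024,0],"delta_rot":[0,0,0],"fingers":0.04}
    - {"linear":[0.002,-0.024,0],"delta_rot":[0,0,0],"fingers":0.04}
    - {"linear":[0.001,-0.024,0],"delta_rot":[0,0,0],"fingers":0.04}
    - {"linear":[0.002,-0.01,0],"delta_rot":[0,0,0],"fingers":0.04}
    - {"linear":[0,0,0],"delta_rot":[0,0,0],"fingers":0.04}

```text
clock: 16.92
position: [0.4847, -0.0298, 0.0893]
ee_rot: [0.003, 0.82, 0.573, 0.003]
contact_force: [0.0, -0.4, -0.9]
width: 0.0493
```

```bash
python3 -c "
from h import *
im,ci,o=see('wrist',['cushion','watch_case'],'w8.png')
to(.477,-.0265,.09,70)
"
```

```text
wrist cushion 0.6 [265. 154. 370. 243.] rect c [ 0.4687 -0.0271] wh [0.0617 0.0497] ang 73.7 circ [ 0.4752 -0.0294]
wrist watch_case 0.71 [262. 216. 378. 318.] rect c [ 0.5176 -0.0408] wh [0.0742 0.0745] ang 69.9 circ [ 0.5178 -0.041 ]
rotvec [ 0.71 -0.12 -0.17] delta now-frame [ 0.0005 -0.0127 -0.0004] delta after turn [ 0.0006 -0.0127 -0.0003]
  pos [ 0.4887 -0.0314  0.0897] yaw 69.83 tilt [ 0.012 -0.002] t 17.07 F [ 0.5 -0.4 -0.2] w 0.0498
```

View pics/w8.png

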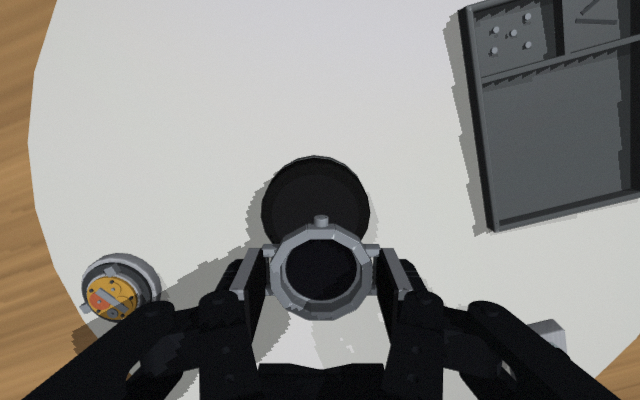

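The case is held level at (321,270), crown up, and the cushion's top face is centred near (316,209).

```bash
python3 -c "
from h import *
p=pose()[0];print(p)
c=pix2w('wrist',(320.5,270),p[2]-.0241+.011)
k=pix2w('wrist',(316,208.5),.022); e=[pix2w('wrist',q,.022) for q in ((262,207),(370,207),(316,156))]
print('case',c,'rel tcp',c-p,'cush',k,[np.linalg.norm(v-k) for v in e])
t=np.array([.4768,-.0268]); u=t-(c-p)[:2]; print('tcp target',u); to(*u,.06,70)
"
```

```text
[ 0.48874825 -0.03137679  0.08970859]
case [ 0.48635927 -0.0297138   0.07660859] rel tcp [-0.00238898  0.00166299 -0.0131    ] cush [ 0.47734452 -0.02906746  0.022     ] [np.float64(0.030763508640089303), np.float64(0.030789822882864273), np.float64(0.030215426835659445)]
tcp target [ 0.47918898 -0.02846299]
rotvec [ 0.71 -0.12 -0.17] delta now-frame [-0.0006 -0.0103  0.0296] delta after turn [-0.0005 -0.01    0.0297]
  pos [ 0.4887 -0.0314  0.0897] yaw 69.83 tilt [ 0.012 -0.002] t 17.07 F [ 0.5 -0.4 -0.2] w 0.0498
```

Request:
send_rows:
  plan:
    - {"linear":[0,-0.005,0.008],"delta_rot":[0.7,0,0],"fingers":0.04}
    - {"linear":[-0.001,-0.004,0.01],"delta_rot":[0,0,0],"fingers":0.04}
    - {"linear":[0,0,0.008],"delta_rot":[0,0,0],"fingers":0.04}
    - {"linear":[0,0,0.004],"delta_rot":[0,0,0],"fingers":0.04}
    - {"linear":[0,0,0],"delta_rot":[0,0,0],"fingers":0.04}
    - {"linear":[0,0,0],"delta_rot":[0,0,0],"fingers":0.04}

```text
clock: 17.57
position: [0.4879, -0.0321, 0.0567]
ee_rot: [0.001, 0.821, 0.572, 0.003]
contact_force: [-0.7, -0.6, -1.6]
width: 0.05
```

```bash
python3 -c "
from h import *
to(.4793,-.0293,.0465,70)
"
```

```text
rotvec [ 0.32 -0.16 -0.28] delta now-frame [-0.0004 -0.0091  0.0101] delta after turn [-0.0003 -0.0091  0.0102]
  pos [ 0.4879 -0.0321  0.0567] yaw 69.72 tilt [0.006 0.001] t 17.57 F [-0.7 -0.6 -1.6] w 0.05
```

Request:
send_rows:
  plan:
    - {"linear":[0,-0.005,0],"delta_rot":[0.3,0,0],"fingers":0.04}
    - {"linear":[0,-0.004,0],"delta_rot":[0,0,0],"fingers":0.04}
    - {"linear":[0,-0.001,0.004],"delta_rot":[0,0,0],"fingers":0.04}
    - {"linear":[0,0,0.003],"delta_rot":[0,0,0],"fingers":0.04}
    - {"linear":[0,0,0],"delta_rot":[0,0,0],"fingers":0.04}

```text
clock: 17.98
position: [0.4788, -0.0286, 0.0496]
ee_rot: [-0.0, 0.821, 0.571, 0.002]
contact_force: [-0.9, -0.3, -0.2]
width: 0.0502
```

```bash
python3 -c "
from h import *
to(.4793,-.0293,.0465,70)
"
```

```text
rotvec [ 0.07 -0.18 -0.29] delta now-frame [-0.0005  0.0007  0.0031] delta after turn [-0.0005  0.0007  0.0031]
  pos [ 0.4788 -0.0286  0.0496] yaw 69.71 tilt [0.002 0.002] t 17.98 F [-0.9 -0.3 -0.2] w 0.0502
```

Request:
send_rows:
  plan:
    - {"linear":[0,0.001,0.002],"delta_rot":[0,0,0],"fingers":0.04}
    - {"linear":[0,0,0.001],"delta_rot":[0,0,0],"fingers":0.04}
    - {"linear":[0,0,0],"delta_rot":[0,0,0],"fingers":0.04}
    - {"linear":[0,0,0],"delta_rot":[0,0,0],"fingers":0.04}

```text
clock: 18.32
position: [0.48, -0.0289, 0.0465]
ee_rot: [-0.0, 0.821, 0.572, 0.002]
contact_force: [-0.3, 0.5, -1.3]
width: 0.0497
```

```bash
python3 -c "
from h import *
im,ci,o=see('wrist',['cushion','watch_case'],'w9.png',(200,100,440,360),3)
to(.4793,-.0293,.0462,70)
"
```

```text
wrist cushion 0.7 [248. 179. 382. 309.] rect c [ 0.4572 -0.0223] wh [0.0607 0.0308] ang 69.7 circ [ 0.471  -0.0274]
wrist watch_case 0.91 [259. 214. 377. 319.] rect c [ 0.4893 -0.031 ] wh [0.0573 0.0584] ang 71.7 circ [ 0.4889 -0.0311]
rotvec [ 0.12 -0.18 -0.28] delta now-frame [-0.0006 -0.0005  0.0004] delta after turn [-0.0006 -0.0005  0.0004]
  pos [ 0.48   -0.0289  0.0466] yaw 69.72 tilt [0.003 0.002] t 18.47 F [-0.6  0.4 -1.8] w 0.0498
```

View pics/w9.png

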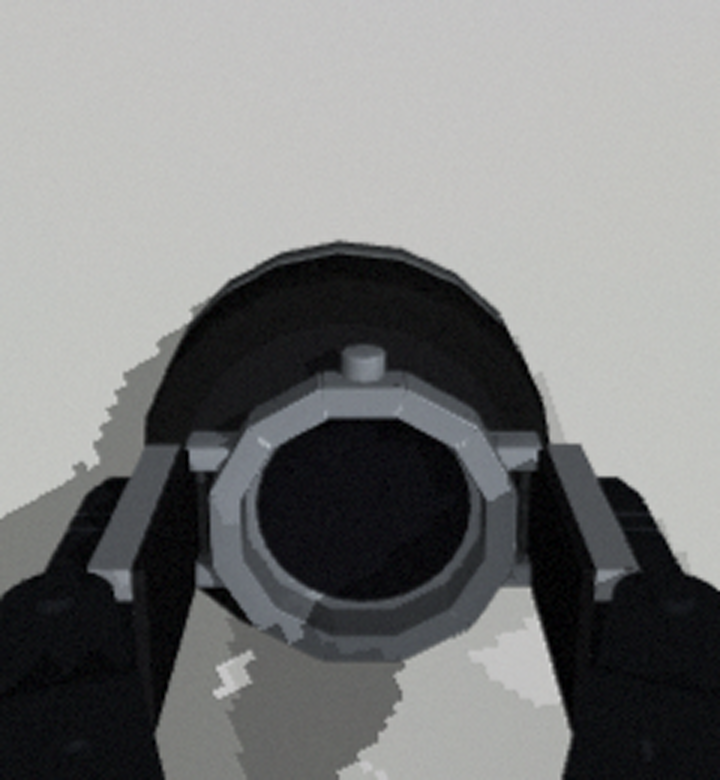

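The case is just above the cushion. I'll check its centring numerically.

```bash
python3 -c "
from h import *
from scipy.optimize import least_squares
f=lambda c,z: pix2w('wrist',(200+c[0]/3,100+c[1]/3),z)[:2]
g=np.array([f(c,.022) for c in ((340,252),(405,260),(270,265),(215,310),(185,345),(148,420),(546,420),(505,330),(470,295),(215,605))])
s=least_squares(lambda v:np.hypot(*(g-v[:2]).T)-v[2],[.477,-.027,.031],loss='soft_l1',f_scale=.001);print('cushion',s.x,np.round(s.fun*1e3,1))
h=np.array([f(c,.0335) for c in ((210,500),(514,505),(330,378),(400,378),(330,660),(405,660),(240,425),(480,425))])
r=least_squares(lambda v:np.hypot(*(h-v[:2]).T)-v[2],[.477,-.027,.022]);print('case',r.x,np.round(r.fun*1e3,1)); d=s.x[:2]-r.x[:2];print(d,'tool',pose()[1][:2,:2].T@d)
"
```

```text
cushion [ 0.47469288 -0.02828755  0.03146387] [ 1.1  1.   1.1 -0.8 -1.3 -0.8 -1.  -0.5  0.1  1.7]
case [ 0.47995122 -0.02808688  0.02275118] [-0.9 -0.9  0.3  0.5  0.1  0.6  0.3 -0.1]
[-0.00525834 -0.00020067] tool [-0.00201071 -0.00486284]
```

Request:
send_rows:
  plan:
    - {"linear":[0,0,-0.003],"delta_rot":[0,0,0],"fingers":0.04}
    - {"linear":[-0.001,-0.0025,0],"delta_rot":[0,0,0],"fingers":0.04}
    - {"linear":[-0.001,-0.0025,0],"delta_rot":[0,0,0],"fingers":0.04}
    - {"linear":[0,0,0],"delta_rot":[0,0,0],"fingers":0.04}
    - {"linear":[0,0,0],"delta_rot":[0,0,0],"fingers":0.04}

```text
clock: 18.88
position: [0.4741, -0.0291, 0.0502]
ee_rot: [0.0, 0.821, 0.572, 0.002]
contact_force: [0.4, -0.4, -1.7]
width: 0.0497
```

```bash
python3 -c "
from h import *
to(.4752,-.0293,.0465,70)
im,ci,o=see('wrist',['cushion','watch_case'],'w10.png',(200,100,440,360),3)
"
```

```text
rotvec [ 0.16 -0.19 -0.28] delta now-frame [0.0002 0.001  0.0037] delta after turn [0.0002 0.0011 0.0037]
  pos [ 0.4741 -0.0291  0.0502] yaw 69.72 tilt [0.004 0.002] t 18.88 F [ 0.4 -0.4 -1.7] w 0.0497
wrist watch_case 0.9 [261. 215. 379. 318.] rect c [ 0.4849 -0.0322] wh [0.0588 0.0604] ang 69.7 circ [ 0.4848 -0.0322]
```

Request:
send_rows:
  plan:
    - {"linear":[0,0.001,0.002],"delta_rot":[0,0,0],"fingers":0.04}
    - {"linear":[0,0,0.001],"delta_rot":[0,0,0],"fingers":0.04}
    - {"linear":[0,0,0.001],"delta_rot":[0,0,0],"fingers":0.04}
    - {"linear":[0,0,0],"delta_rot":[0,0,0],"fingers":0.04}
    - {"linear":[0,0,0],"delta_rot":[0,0,0],"fingers":0.04}

```text
clock: 19.45
position: [0.4758, -0.0295, 0.0457]
ee_rot: [0.0, 0.821, 0.572, 0.002]
contact_force: [-1.6, -0.1, 1.8]
width: 0.0498
```

```bash
python3 -c "
from h import *
to(.4752,-.0293,.0465,70)
"
```

```text
rotvec [ 0.17 -0.19 -0.28] delta now-frame [ 0.     -0.0006 -0.0008] delta after turn [ 0.     -0.0006 -0.0008]
  pos [ 0.4758 -0.0295  0.0457] yaw 69.72 tilt [0.004 0.002] t 19.45 F [-1.6 -0.1  1.8] w 0.0498
```

Fz changed sign, so the case is seated. Release and rise.

Request:
send_rows:
  plan:
    - {"linear":[0,0,0],"delta_rot":[0,0,0],"fingers":0.065}
    - {"linear":[0,0,0],"delta_rot":[0,0,0],"fingers":0.065}
    - {"linear":[0,0,0],"delta_rot":[0,0,0],"fingers":0.065}
    - {"linear":[0,0,0],"delta_rot":[0,0,0],"fingers":0.065}
    - {"linear":[0,0,-0.01],"delta_rot":[0,0,0],"fingers":0.065}
    - {"linear":[0,0,-0.02],"delta_rot":[0,0,0],"fingers":0.065}
    - {"linear":[0,0,-0.03],"delta_rot":[0,0,0],"fingers":0.085}
    - {"linear":[0,0,-0.04],"delta_rot":[0,0,0],"fingers":0.085}
    - {"linear":[0,0,-0.01],"delta_rot":[0,0,0],"fingers":0.085}
    - {"linear":[0,0,0],"delta_rot":[0,0,0],"fingers":0.085}
    - {"linear":[0,0,0],"delta_rot":[0,0,0],"fingers":0.085}

```text
clock: 20.37
position: [0.4744, -0.0296, 0.1593]
ee_rot: [-0.001, 0.821, 0.572, 0.001]
contact_force: [0.5, 0.5, -0.3]
width: 0.0852
```

```bash
python3 -c "
from h import *
to(.579,.335,.15,70)
im,ci,o=see('wrist',['cushion','watch_case','movement_holder','parts_tray'],'w11.png')
save(im,'w11c.png',(240,100,400,260),4)
"
```

```text
rotvec [-0.03 -0.16 -0.28] delta now-frame [ 0.3783 -0.0283  0.0104] delta after turn [ 0.3784 -0.0265  0.0093]
  pos [ 0.4744 -0.0296  0.1593] yaw 69.72 tilt [0.    0.003] t 20.37 F [ 0.5  0.5 -0.3] w 0.0852
wrist cushion 0.59 [283. 153. 362. 235.] rect c [ 0.4744 -0.029 ] wh [0.0623 0.0648] ang 84.9 circ [ 0.4746 -0.0294]
wrist watch_case 0.81 [286. 166. 354. 228.] rect c [ 0.4815 -0.0309] wh [0.0584 0.0497] ang 40.7 circ [ 0.4809 -0.0309]
wrist movement_holder 0.96 [140. 230. 201. 279.] rect c [ 0.4813 -0.1685] wh [0.0424 0.056 ] ang 14.9 circ [ 0.4825 -0.1682]
wrist parts_tray 0.63 [423.  13. 568. 212.] rect c [0.4675 0.1185] wh [0.0948 0.1298] ang 85.2 circ [0.4674 0.1187]
```

View pics/w11c.png

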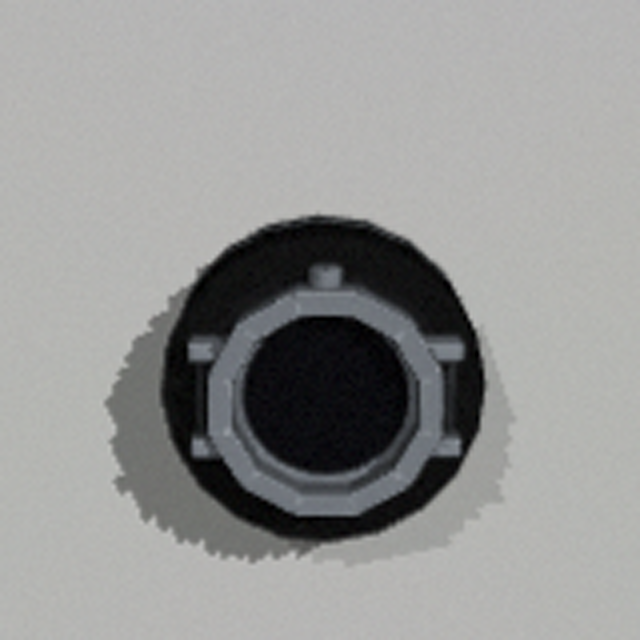

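Case sits on the cushion: its body is centred at crop (326,401), the cushion at (323,379).

```bash
python3 -c "
from h import *
a=pix2w('wrist',(321.5,200.2),.033);b=pix2w('wrist',(320.8,195),.022);print(a,b,a-b)
"
```

```text
[ 0.47312192 -0.02763669  0.033     ] [ 0.47213862 -0.02780019  0.022     ] [0.0009833 0.0001635 0.011    ]
```

Request:
send_rows:
  plan:
    - {"linear":[0.033,-0.002,0],"delta_rot":[0,0,0],"fingers":0.085}
    - {"linear":[0.033,-0.002,0],"delta_rot":[0,0,0],"fingers":0.085}
    - {"linear":[0.033,-0.002,0],"delta_rot":[0,0,0],"fingers":0.085}
    - {"linear":[0.033,-0.002,0],"delta_rot":[0,0,0],"fingers":0.085}
    - {"linear":[0.033,-0.002,0],"delta_rot":[0,0,0],"fingers":0.085}
    - {"linear":[0.033,-0.002,0],"delta_rot":[0,0,0],"fingers":0.085}
    - {"linear":[0.033,-0.002,0],"delta_rot":[0,0,0],"fingers":0.085}
    - {"linear":[0.033,-0.002,0],"delta_rot":[0,0,0],"fingers":0.085}
    - {"linear":[0.033,-0.002,0],"delta_rot":[0,0,0],"fingers":0.085}
    - {"linear":[0.033,-0.002,0],"delta_rot":[0,0,0],"fingers":0.085}
    - {"linear":[0.033,-0.002,0],"delta_rot":[0,0,0],"fingers":0.085}
    - {"linear":[0.01,-0.002,0],"delta_rot":[0,0,0],"fingers":0.085}

```text
clock: 21.62
position: [0.5794, 0.3404, 0.1383]
ee_rot: [-0.008, 0.823, 0.568, -0.014]
contact_force: [1.4, 0.3, 0.4]
width: 0.0849
```

Request:
send_rows:
  plan:
    - {"linear":[0,0,0],"delta_rot":[0,0,0],"fingers":0.085}
    - {"linear":[0,0,0],"delta_rot":[0,0,0],"fingers":0.085}

```text
clock: 21.78
position: [0.5783, 0.3427, 0.1345]
ee_rot: [-0.008, 0.822, 0.569, -0.017]
contact_force: [-0.0, -0.7, 0.6]
width: 0.0852
```

```bash
python3 -c "
from h import *
im,ci,o=see('wrist',['case_back','driver_stand','dust_bell'])
to(.579,.335,.06,70)
"
```

```text
wrist case_back 0.72 [293. 187. 341. 231.] rect c [0.5796 0.3369] wh [0.0365 0.0371] ang 69.9 circ [0.5797 0.3363]
wrist driver_stand 0.62 [266. 334. 357. 370.] rect c [0.6878 0.294 ] wh [0.0717 0.0324] ang 61.1 circ [0.6957 0.2896]
wrist dust_bell 0.82 [154.   0. 299.  74.] rect c [0.4536 0.3276] wh [0.0867 0.04  ] ang 69.2 circ [0.4369 0.334 ]
wrist dust_bell 0.28 [  0.  67.  92. 262.] rect c [0.4905 0.1753] wh [0.0628 0.1368] ang 55.6 circ [0.4747 0.1522]
rotvec [-1.8   0.95 -0.71] delta now-frame [-0.0043  0.0049  0.076 ] delta after turn [-0.0056  0.0024  0.076 ]
  pos [0.5786 0.3411 0.136 ] yaw 69.3 tilt [-0.035 -0.005] t 21.98 F [ 0.2 -0.5 -0. ] w 0.0848
```

Request:
send_rows:
  plan:
    - {"linear":[0,0,0],"delta_rot":[-1.8,1,-0.7],"fingers":0.055}
    - {"linear":[-0.002,0.001,0.02],"delta_rot":[0,0,0],"fingers":0.055}
    - {"linear":[-0.002,0.001,0.02],"delta_rot":[0,0,0],"fingers":0.055}
    - {"linear":[-0.001,0,0.02],"delta_rot":[0,0,0],"fingers":0.055}
    - {"linear":[0,0,0.01],"delta_rot":[0,0,0],"fingers":0.055}
    - {"linear":[0,0,0],"delta_rot":[0,0,0],"fingers":0.055}
    - {"linear":[0,0,0],"delta_rot":[0,0,0],"fingers":0.055}

```text
clock: 22.57
position: [0.5809, 0.3269, 0.0695]
ee_rot: [0.002, 0.822, 0.57, 0.004]
contact_force: [-0.8, -0.0, 0.5]
width: 0.0551
```

```bash
python3 -c "
from h import *
im,ci,o=see('wrist',['case_back'],'w12.png')
to(.579,.336,.024,70)
"
```

```text
wrist case_back 0.8 [302. 193. 367. 255.] rect c [0.5804 0.3369] wh [0.0376 0.0375] ang 35.2 circ [0.5801 0.3368]
rotvec [ 0.49 -0.33 -0.52] delta now-frame [ 0.0069 -0.0056  0.0461] delta after turn [ 0.0072 -0.0051  0.0462]
  pos [0.5814 0.3274 0.0702] yaw 69.48 tilt [0.01  0.003] t 22.67 F [ 0.4 -0.5 -0.2] w 0.0546
```

View pics/w12.png

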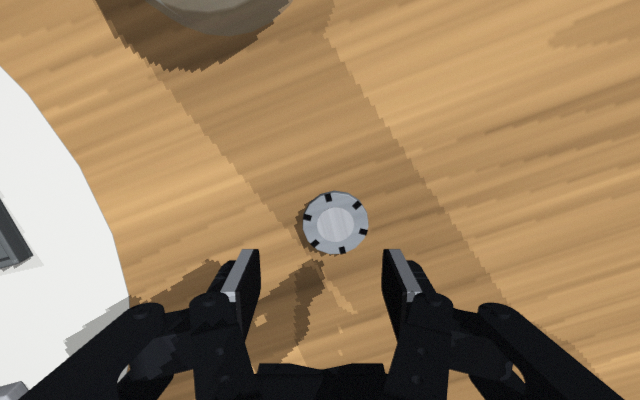

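The disc with six dark notches at (335,223) is the case back. Jaws need about 8 mm along tool x.

Request:
send_rows:
  plan:
    - {"linear":[0.003,-0.002,0.01],"delta_rot":[0.5,-0.3,-0.5],"fingers":0.055}
    - {"linear":[0.003,-0.002,0.01],"delta_rot":[0,0,0],"fingers":0.055}
    - {"linear":[0.002,-0.001,0.01],"delta_rot":[0,0,0],"fingers":0.055}
    - {"linear":[0,0,0.006],"delta_rot":[0,0,0],"fingers":0.055}
    - {"linear":[0,0,0.003],"delta_rot":[0,0,0],"fingers":0.055}
    - {"linear":[0,0,0],"delta_rot":[0,0,0],"fingers":0.055}
    - {"linear":[0,0,0],"delta_rot":[0,0,0],"fingers":0.055}

```text
clock: 23.25
position: [0.5811, 0.3395, 0.0297]
ee_rot: [-0.0, 0.819, 0.574, 0.002]
contact_force: [-0.0, -0.2, 0.6]
width: 0.0551
```

```bash
python3 -c "
from h import *
to(.580,.3368,.0245,70)
"
```

```text
rotvec [ 0.14 -0.23  0.09] delta now-frame [-0.0029 -0.0001  0.0051] delta after turn [-0.0029 -0.0001  0.0052]
  pos [0.5811 0.3395 0.0297] yaw 70.09 tilt [0.004 0.003] t 23.25 F [-0.  -0.2  0.6] w 0.0551
```

Request:
send_rows:
  force: 35
  plan:
    - {"linear":[-0.002,0,0.002],"delta_rot":[0,0,0],"fingers":0.055}
    - {"linear":[0,0,0.002],"delta_rot":[0,0,0],"fingers":0.048}
    - {"linear":[0,0,0.001],"delta_rot":[0,0,0],"fingers":0.044}
    - {"linear":[0,0,0],"delta_rot":[0,0,0],"fingers":0.03}
    - {"linear":[0,0,0],"delta_rot":[0,0,0],"fingers":0.03}
    - {"linear":[0,0,0],"delta_rot":[0,0,0],"fingers":0.03}
    - {"linear":[0,0,0],"delta_rot":[0,0,0],"fingers":0.03}
    - {"linear":[0,0,0],"delta_rot":[0,0,0],"fingers":0.03}

```text
clock: 23.92
position: [0.5812, 0.3374, 0.0256]
ee_rot: [0.0, 0.819, 0.574, 0.003]
contact_force: [0.2, 0.0, -0.7]
width: 0.0356
```

```bash
python3 -c "
from h import *
to(.580,.3368,.0245,70)
"
```

```text
rotvec [ 0.24 -0.31  0.07] delta now-frame [-0.001  -0.0009  0.0011] delta after turn [-0.001  -0.0009  0.0011]
  pos [0.5812 0.3374 0.0256] yaw 70.07 tilt [0.006 0.004] t 23.92 F [ 0.2  0.  -0.7] w 0.0356
```

Request:
send_rows:
  plan:
    - {"linear":[0,0,-0.015],"delta_rot":[0,0,0],"fingers":0.03}
    - {"linear":[0,0,-0.025],"delta_rot":[0,0,0],"fingers":0.03}
    - {"linear":[-0.015,-0.001,-0.02],"delta_rot":[0,0,0],"fingers":0.03}
    - {"linear":[-0.028,-0.002,0],"delta_rot":[0,0,0],"fingers":0.03}
    - {"linear":[-0.028,-0.002,0],"delta_rot":[0,0,0],"fingers":0.03}
    - {"linear":[-0.028,-0.002,0],"delta_rot":[0,0,0],"fingers":0.03}
    - {"linear":[-0.028,-0.002,0],"delta_rot":[0,0,0],"fingers":0.03}
    - {"linear":[-0.028,-0.002,0],"delta_rot":[0,0,0],"fingers":0.03}
    - {"linear":[-0.028,-0.002,0],"delta_rot":[0,0,0],"fingers":0.03}
    - {"linear":[-0.028,-0.002,0],"delta_rot":[0,0,0],"fingers":0.03}
    - {"linear":[-0.015,0,0],"delta_rot":[0,0,0],"fingers":0.03}
    - {"linear":[0,0,0],"delta_rot":[0,0,0],"fingers":0.03}

```text
clock: 24.92
position: [0.4867, 0.124, 0.0866]
ee_rot: [0.001, 0.817, 0.576, 0.006]
contact_force: [-0.5, 0.2, -1.0]
width: 0.035
```

```bash
python3 -c "
from h import *
im,ci,o=see('wrist',['parts_tray','case_back'],'w13.png')
to(.487,.118,.04,70)
"
```

```text
wrist parts_tray 0.74 [279. 228. 361. 304.] rect c [0.5164 0.1159] wh [0.0509 0.0549] ang 70.2 circ [0.5168 0.1159]
wrist parts_tray 0.43 [ 16. 258. 118. 334.] rect c [ 0.4831 -0.0441] wh [0.0503 0.0657] ang 12.4 circ [ 0.4826 -0.0442]
wrist case_back 0.78 [281. 229. 358. 306.] rect c [0.5191 0.1151] wh [0.0516 0.0565] ang 71.3 circ [0.5196 0.1156]
wrist case_back 0.4 [ 25. 232. 150. 338.] rect c [ 0.4795 -0.028 ] wh [0.068  0.0708] ang 12.7 circ [ 0.4811 -0.0326]
rotvec [ 0.61 -0.65  0.44] delta now-frame [-0.0094  0.0004  0.0468] delta after turn [-0.0088  0.0009  0.0469]
  pos [0.4891 0.1266 0.0869] yaw 70.44 tilt [0.014 0.007] t 25.07 F [-0.2 -0.3 -0.4] w 0.0356
```

View pics/w13.png

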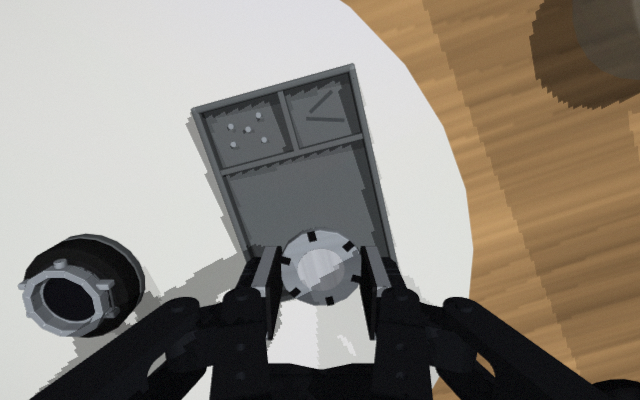

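Disc held flat at (320,268). The tray's far-end corners are at (192,108) and (354,65), and the case on the cushion at (70,295) is still in place.

```bash
python3 -c "
from h import *
a=pix2w('wrist',(192,108),.011)[:2];b=pix2w('wrist',(354,65),.011)[:2];d=(b-a)/np.linalg.norm(b-a);n=np.array([d[1],-d[0]])
print(a,b,np.linalg.norm(b-a),'tray',(a+b)/2+.065*n,'comp',(a+b)/2+.083*n, np.degrees(np.arctan2(n[1],n[0])))
p=pose()[0];c=pix2w('wrist',(320,268),p[2]-.0256+.006);print(c-p,p)
"
```

```text
[0.40351492 0.08458178] [0.41204127 0.17420672] 0.09002959206893542 tray [0.47248594 0.12323836] comp [0.49040503 0.12153365] -5.434399996931555
[ 7.90752302e-05  7.33217692e-04 -1.96000000e-02] [0.489135   0.12662579 0.08687435]
```

Request:
send_rows:
  plan:
    - {"linear":[-0.003,0.001,0.01],"delta_rot":[0.6,-0.6,0.4],"fingers":0.03}
    - {"linear":[-0.003,0.001,0.015],"delta_rot":[0,0,0],"fingers":0.03}
    - {"linear":[-0.001,0.001,0.012],"delta_rot":[0,0,0],"fingers":0.03}
    - {"linear":[0,0,0.006],"delta_rot":[0,0,0],"fingers":0.03}
    - {"linear":[0,0,0],"delta_rot":[0,0,0],"fingers":0.03}
    - {"linear":[0,0,0],"delta_rot":[0,0,0],"fingers":0.03}

```text
clock: 25.57
position: [0.4949, 0.1239, 0.0405]
ee_rot: [0.0, 0.818, 0.576, 0.002]
contact_force: [-0.5, 0.7, -0.5]
width: 0.0355
```

```bash
python3 -c "
from h import *
to(.489,.119,.0285,70)
"
```

```text
rotvec [ 0.16 -0.14  0.3 ] delta now-frame [-0.0066 -0.0039  0.0119] delta after turn [-0.0066 -0.0039  0.012 ]
  pos [0.4949 0.1239 0.0405] yaw 70.3 tilt [0.003 0.001] t 25.57 F [-0.5  0.7 -0.5] w 0.0355
```

Request:
send_rows:
  plan:
    - {"linear":[-0.003,-0.002,0],"delta_rot":[0,0,0],"fingers":0.03}
    - {"linear":[-0.003,-0.002,0.003],"delta_rot":[0,0,0],"fingers":0.03}
    - {"linear":[0,0,0.004],"delta_rot":[0,0,0],"fingers":0.03}
    - {"linear":[0,0,0.003],"delta_rot":[0,0,0],"fingers":0.03}
    - {"linear":[0,0,0.001],"delta_rot":[0,0,0],"fingers":0.03}
    - {"linear":[0,0,0],"delta_rot":[0,0,0],"fingers":0.03}
    - {"linear":[0,0,0],"delta_rot":[0,0,0],"fingers":0.03}

```text
clock: 26.15
position: [0.4897, 0.1203, 0.0296]
ee_rot: [0.001, 0.817, 0.576, 0.003]
contact_force: [-0.5, -1.3, 0.3]
width: 0.0353
```

```bash
python3 -c "
from h import *
to(.489,.119,.0285,70)
"
```

```text
rotvec [ 0.29 -0.21  0.37] delta now-frame [-0.0014 -0.0003  0.0011] delta after turn [-0.0014 -0.0003  0.0011]
  pos [0.4897 0.1203 0.0296] yaw 70.37 tilt [0.006 0.002] t 26.15 F [-0.5 -1.3  0.3] w 0.0353
```

Request:
send_rows:
  plan:
    - {"linear":[0,0,0.001],"delta_rot":[0,0,0],"fingers":0.03}
    - {"linear":[0,0,0.0005],"delta_rot":[0,0,0],"fingers":0.03}
    - {"linear":[0,0,0],"delta_rot":[0,0,0],"fingers":0.03}

```text
clock: 26.4
position: [0.4902, 0.1202, 0.0284]
ee_rot: [0.001, 0.817, 0.576, 0.003]
contact_force: [0.1, 0.2, -0.6]
width: 0.0357
```

Request:
send_rows:
  plan:
    - {"linear":[0,0,0],"delta_rot":[0,0,0],"fingers":0.044}
    - {"linear":[0,0,0],"delta_rot":[0,0,0],"fingers":0.044}
    - {"linear":[0,0,0],"delta_rot":[0,0,0],"fingers":0.044}
    - {"linear":[0,0,0],"delta_rot":[0,0,0],"fingers":0.044}
    - {"linear":[0,0,-0.01],"delta_rot":[0,0,0],"fingers":0.044}
    - {"linear":[0,0,-0.02],"delta_rot":[0,0,0],"fingers":0.044}
    - {"linear":[0,0,-0.03],"delta_rot":[0,0,0],"fingers":0.044}
    - {"linear":[0,0,-0.035],"delta_rot":[0,0,0],"fingers":0.044}
    - {"linear":[0,0,-0.025],"delta_rot":[0,0,0],"fingers":0.044}
    - {"linear":[0,0,0],"delta_rot":[0,0,0],"fingers":0.044}
    - {"linear":[0,0,0],"delta_rot":[0,0,0],"fingers":0.044}

```text
clock: 27.32
position: [0.4883, 0.1199, 0.1525]
ee_rot: [0.0, 0.817, 0.576, 0.002]
contact_force: [-0.3, 0.6, 0.0]
width: 0.0441
```

```bash
python3 -c "
from h import *
im,ci,o=see('wrist',['parts_tray','case_back','dust_bell'],'w14.png')
see('top',['dust_bell','case_back'],'t14.png')
to(.435,.333,.15,70)
"
```

```text
wrist parts_tray 0.68 [229.  70. 388. 261.] rect c [0.4697 0.1204] wh [0.0926 0.1313] ang 85.0 circ [0.4692 0.1201]
wrist case_back 0.84 [297. 173. 342. 216.] rect c [0.4914 0.1209] wh [0.0362 0.0377] ang 69.4 circ [0.4915 0.1204]
wrist dust_bell 0.57 [512.   0. 638.  82.] rect c [0.4432 0.3117] wh [0.0861 0.0471] ang 70.5 circ [0.4366 0.3142]
top dust_bell 0.84 [162. 230. 199. 262.] rect c [0.4226 0.3604] wh [0.0323 0.0689] ang 87.5 circ [0.4223 0.3538]
top case_back 0.56 [314. 211. 336. 236.] rect c [ 0.4957 -0.0353] wh [0.0489 0.0162] ang 73.3 circ [ 0.4906 -0.0338]
rotvec [-0.13 -0.    0.35] delta now-frame [ 0.1833 -0.1209  0.0005] delta after turn [ 0.1826 -0.122   0.0002]
  pos [0.4872 0.1197 0.1502] yaw 70.35 tilt [-0.002  0.001] t 27.67 F [-0.2 -0.3  0.3] w 0.044
```

View pics/w14.png

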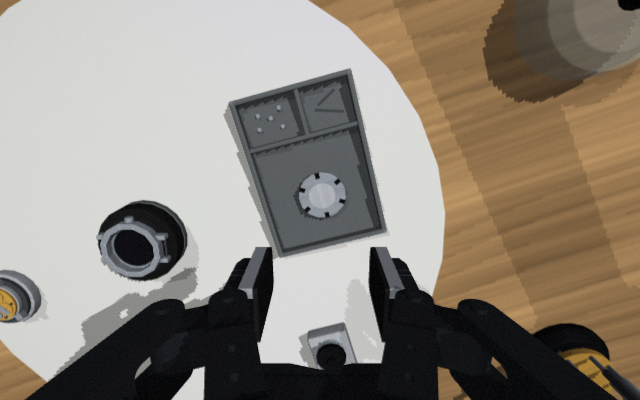

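Case back lies flat in the large compartment at (322,195), and the case and cushion at (135,240) are undisturbed. (14 pictures viewed.) Now the bell: I'll find its knob by dark-blob analysis.

Request:
send_rows:
  plan:
    - {"linear":[0.028,-0.019,-0.001],"delta_rot":[0,0,0],"fingers":0.044}
    - {"linear":[0.028,-0.019,-0.001],"delta_rot":[0,0,0],"fingers":0.044}
    - {"linear":[0.028,-0.019,-0.001],"delta_rot":[0,0,0],"fingers":0.044}
    - {"linear":[0.028,-0.019,-0.001],"delta_rot":[0,0,0],"fingers":0.044}
    - {"linear":[0.028,-0.019,0],"delta_rot":[0,0,0],"fingers":0.044}
    - {"linear":[0.025,-0.016,0],"delta_rot":[0,0,0],"fingers":0.044}
    - {"linear":[0.01,-0.005,0],"delta_rot":[0,0,0],"fingers":0.044}
    - {"linear":[0,0,0],"delta_rot":[0,0,0],"fingers":0.044}
    - {"linear":[0,0,0],"delta_rot":[0,0,0],"fingers":0.044}

```text
clock: 28.42
position: [0.4346, 0.3292, 0.1466]
ee_rot: [-0.001, 0.819, 0.574, -0.007]
contact_force: [1.1, 0.1, -0.1]
width: 0.0442
```

```bash
cat >> h.py <<'E'
def knob(z=.059,name=None):
    im=manip.get_image('wrist'); ci=manip.camera_info('wrist')
    for d in manip.masks_of('dust_bell','wrist')[:1]:
        e=[int(v) for v in d['extent']]; print('bell',round(d['p'],2),e)
    dark=(im.max(2)<45).astype(np.uint8); n,l,s,c=cv2.connectedComponentsWithStats(dark)
    for i in range(1,n):
        if 80<s[i,4]<3000 and s[i,1]<330: print('dark',s[i],np.round(c[i],1),np.round(pix2w('wrist',(s[i,0]+s[i,2]/2,s[i,1]+s[i,3]/2),z,ci)[:2],4))
    if name: save(im,name)
E
python3 -c "
from h import *
print(pix2w('top',(172.5,244.5),.059))
knob(name='w15.png')
to(.435,.333,.11,70)
"
```

```text
[0.42726767 0.33248736 0.059     ]
bell 0.83 [266, 126, 383, 247]
dark [314 188  24  28 522] [325.6 201.5] [0.4257 0.3356]
dark [392 258  19  17 166] [400.8 266.7] [0.4848 0.3677]
rotvec [-0.56  0.55 -0.06] delta now-frame [ 0.0048 -0.0012  0.0367] delta after turn [ 0.0045 -0.0016  0.0368]
  pos [0.4349 0.3282 0.1468] yaw 69.94 tilt [-0.012 -0.006] t 28.52 F [ 0.6 -0.3  1.1] w 0.0438
```

Request:
send_rows:
  plan:
    - {"linear":[0.001,-0.005,0.01],"delta_rot":[-0.6,0.5,0],"fingers":0.04}
    - {"linear":[0.001,-0.005,0.015],"delta_rot":[0,0,0],"fingers":0.04}
    - {"linear":[0,0,0.01],"delta_rot":[0,0,0],"fingers":0.04}
    - {"linear":[0,0,0.005],"delta_rot":[0,0,0],"fingers":0.04}
    - {"linear":[0,0,0],"delta_rot":[0,0,0],"fingers":0.04}
    - {"linear":[0,0,0],"delta_rot":[0,0,0],"fingers":0.04}

```text
clock: 29.02
position: [0.4297, 0.3258, 0.1057]
ee_rot: [0.002, 0.822, 0.569, -0.0]
contact_force: [-0.2, 0.3, 0.1]
width: 0.0402
```

```bash
python3 -c "
from h import *
knob(name='w16.png')
ci=manip.camera_info('wrist')
for P in ([.426,.335,0],[.426,.335,.003]): print(w2pix('wrist',[[P[0]+.045*np.cos(a),P[1]+.045*np.sin(a),P[2]] for a in np.linspace(0,6.28,60)],ci).min(0),w2pix('wrist',[[P[0]+.045*np.cos(a),P[1]+.045*np.sin(a),P[2]] for a in np.linspace(0,6.28,60)],ci).max(0))
to(.426,.335,.075,70)
"
```

```text
bell 0.67 [262, 133, 402, 276]
dark [320 211  29  35 817] [333.9 228.4] [0.4248 0.3361]
[263.9309194  130.99349857] [395.85595975 257.40599298]
[263.21230487 131.48824137] [396.7862548  259.33357366]
rotvec [ 0.24  0.11 -0.57] delta now-frame [ 0.0069 -0.0068  0.0311] delta after turn [ 0.0069 -0.0066  0.0311]
  pos [0.4298 0.3263 0.1061] yaw 69.43 tilt [ 0.003 -0.003] t 29.12 F [ 0.1 -0.5  0.4] w 0.0399
```

Request:
send_rows:
  plan:
    - {"linear":[0.003,-0.003,0],"delta_rot":[0.2,0,-0.5],"fingers":0.04}
    - {"linear":[0.003,-0.003,0.005],"delta_rot":[0,0,0],"fingers":0.04}
    - {"linear":[0.001,-0.002,0.01],"delta_rot":[0,0,0],"fingers":0.04}
    - {"linear":[0,0,0.008],"delta_rot":[0,0,0],"fingers":0.04}
    - {"linear":[0,0,0.003],"delta_rot":[0,0,0],"fingers":0.04}
    - {"linear":[0,0,0],"delta_rot":[0,0,0],"fingers":0.04}
    - {"linear":[0,0,0],"delta_rot":[0,0,0],"fingers":0.04}

```text
clock: 29.7
position: [0.4253, 0.3375, 0.0786]
ee_rot: [0.001, 0.819, 0.574, 0.001]
contact_force: [0.1, -0.4, -0.3]
width: 0.0404
```

```bash
python3 -c "
from h import *
knob(name='w17.png')
to(.4245,.3362,.0705,70)
"
```

```text
bell 0.66 [237, 152, 393, 315]
dark [ 299  245   34   43 1156] [315.5 266.3] [0.4239 0.3366]
rotvec [ 0.15 -0.06  0.  ] delta now-frame [-0.0016 -0.0005  0.0085] delta after turn [-0.0016 -0.0005  0.0085]
  pos [0.4255 0.3375 0.079 ] yaw 70.0 tilt [0.003 0.   ] t 29.8 F [ 0.3 -0.1 -0.3] w 0.0399
```

Request:
send_rows:
  force: 35
  plan:
    - {"linear":[-0.002,0,0.004],"delta_rot":[0,0,0],"fingers":0.04}
    - {"linear":[0,0,0.004],"delta_rot":[0,0,0],"fingers":0.04}
    - {"linear":[0,0,0.001],"delta_rot":[0,0,0],"fingers":0.03}
    - {"linear":[0,0,0],"delta_rot":[0,0,0],"fingers":0.022}
    - {"linear":[0,0,0],"delta_rot":[0,0,0],"fingers":0.01}
    - {"linear":[0,0,0],"delta_rot":[0,0,0],"fingers":0.01}
    - {"linear":[0,0,0],"delta_rot":[0,0,0],"fingers":0.01}
    - {"linear":[0,0,0],"delta_rot":[0,0,0],"fingers":0.01}
    - {"linear":[0,0,0],"delta_rot":[0,0,0],"fingers":0.01}

```text
clock: 30.55
position: [0.4254, 0.3355, 0.0699]
ee_rot: [0.001, 0.819, 0.573, 0.002]
contact_force: [-0.8, 0.9, -0.2]
width: 0.0143
```

```bash
python3 -c "
from h import *
to(.4245,.3362,.0705,70)
knob(name='w18.png')
"
```

```text
rotvec [ 0.21 -0.14 -0.03] delta now-frame [ 0.0004 -0.0011 -0.0006] delta after turn [ 0.0004 -0.0011 -0.0006]
  pos [0.4254 0.3355 0.0699] yaw 69.97 tilt [0.004 0.001] t 30.55 F [-0.8  0.9 -0.2] w 0.0143
bell 0.9 [237, 151, 401, 323]
```

Request:
send_rows:
  plan:
    - {"linear":[0,0,-0.01],"delta_rot":[0,0,0],"fingers":0.01}
    - {"linear":[0,0,-0.02],"delta_rot":[0,0,0],"fingers":0.01}
    - {"linear":[0,0,-0.025],"delta_rot":[0,0,0],"fingers":0.01}
    - {"linear":[0,0,-0.025],"delta_rot":[0,0,0],"fingers":0.01}
    - {"linear":[-0.012,0.006,-0.015],"delta_rot":[0,0,0],"fingers":0.01}
    - {"linear":[-0.025,0.012,0],"delta_rot":[0,0,0],"fingers":0.01}
    - {"linear":[-0.025,0.012,0],"delta_rot":[0,0,0],"fingers":0.01}
    - {"linear":[-0.025,0.012,0],"delta_rot":[0,0,0],"fingers":0.01}
    - {"linear":[-0.025,0.012,0],"delta_rot":[0,0,0],"fingers":0.01}
    - {"linear":[-0.025,0.012,0],"delta_rot":[0,0,0],"fingers":0.01}
    - {"linear":[-0.025,0.012,0],"delta_rot":[0,0,0],"fingers":0.01}
    - {"linear":[-0.025,0.012,0],"delta_rot":[0,0,0],"fingers":0.01}

```text
clock: 31.65
position: [0.4476, 0.1269, 0.1778]
ee_rot: [0.002, 0.816, 0.578, 0.007]
contact_force: [0.3, 0.2, -2.0]
width: 0.0141
```

```bash
python3 -c "
from h import *
to(.487,-.171,.15,70)
"
```

```text
rotvec [ 0.66 -0.58  0.58] delta now-frame [-0.2682  0.1358  0.0267] delta after turn [-0.2665  0.1389  0.0278]
  pos [0.4476 0.1269 0.1778] yaw 70.59 tilt [0.014 0.006] t 31.65 F [ 0.3  0.2 -2. ] w 0.0141
```

Request:
send_rows:
  plan:
    - {"linear":[-0.025,0.013,0.001],"delta_rot":[0.6,-0.6,0.6],"fingers":0.01}
    - {"linear":[-0.025,0.013,0.001],"delta_rot":[0,0,0],"fingers":0.01}
    - {"linear":[-0.025,0.013,0.001],"delta_rot":[0,0,0],"fingers":0.01}
    - {"linear":[-0.025,0.013,0.001],"delta_rot":[0,0,0],"fingers":0.01}
    - {"linear":[-0.025,0.013,0.001],"delta_rot":[0,0,0],"fingers":0.01}
    - {"linear":[-0.025,0.013,0.001],"delta_rot":[0,0,0],"fingers":0.01}
    - {"linear":[-0.025,0.013,0.001],"delta_rot":[0,0,0],"fingers":0.01}
    - {"linear":[-0.025,0.013,0.001],"delta_rot":[0,0,0],"fingers":0.01}
    - {"linear":[-0.025,0.013,0.001],"delta_rot":[0,0,0],"fingers":0.01}
    - {"linear":[-0.015,0.008,0],"delta_rot":[0,0,0],"fingers":0.01}
    - {"linear":[0,0,0],"delta_rot":[0,0,0],"fingers":0.01}
    - {"linear":[0,0,0],"delta_rot":[0,0,0],"fingers":0.01}

```text
clock: 32.65
position: [0.4839, -0.1613, 0.1792]
ee_rot: [0.006, 0.821, 0.571, 0.004]
contact_force: [-0.3, 1.0, -0.6]
width: 0.0141
```

```bash
python3 -c "
from h import *
to(.487,-.171,.12,70)
see('wrist',['movement_holder','cushion','watch_case','dust_bell'],'w19.png')
see('top',['movement_holder','cushion','dust_bell'],'t19.png')
"
```

```text
rotvec [ 0.84  0.08 -0.41] delta now-frame [-0.008   0.0054  0.0593] delta after turn [-0.0081  0.0062  0.0592]
  pos [ 0.4839 -0.1613  0.1792] yaw 69.59 tilt [ 0.013 -0.006] t 32.65 F [-0.3  1.  -0.6] w 0.0141
wrist cushion 0.48 [631.  57. 638.  90.] rect c [0.4848 0.0909] wh [0.0058 0.0249] ang 85.6 circ [0.485  0.0938]
wrist watch_case 0.93 [443.  90. 515. 148.] rect c [ 0.479  -0.0228] wh [0.0565 0.05  ] ang 69.8 circ [ 0.48   -0.0234]
wrist dust_bell 0.7 [238. 154. 400. 324.] rect c [ 0.5305 -0.1801] wh [0.1481 0.1477] ang 14.2 circ [ 0.5324 -0.1788]
top cushion 0.66 [312. 207. 336. 236.] rect c [ 0.4751 -0.0284] wh [0.0638 0.0587] ang 6.7 circ [ 0.4751 -0.0306]
top dust_bell 0.45 [360. 216. 367. 230.] rect c [ 0.4748 -0.1304] wh [0.0149 0.0272] ang 89.3 circ [ 0.4748 -0.1267]
```

```bash
python3 -c "
from h import *
def brass(f,cam,box):
    im=cv2.imread('pics/'+f); hsv=cv2.cvtColor(im,cv2.COLOR_BGR2HSV)
    m=((hsv[...,0]>8)&(hsv[...,0]<28)&(hsv[...,1]>110)&(hsv[...,2]>90)).astype(np.uint8)
    k=np.zeros_like(m);k[box[1]:box[3],box[0]:box[2]]=m[box[1]:box[3],box[0]:box[2]]
    n,l,s,c=cv2.connectedComponentsWithStats(cv2.morphologyEx(k,cv2.MORPH_CLOSE,np.ones((5,5))))
    for i in range(1,n):
        if s[i,4]>30: print(f,s[i],np.round(c[i],1),np.round(pix2w(cam,(s[i,0]+s[i,2]/2-.5,s[i,1]+s[i,3]/2-.5),.017)[:2],4))
brass('t3.png','top',(360,200,400,235)); brass('t14.png','top',(360,200,400,235)); brass('top0.png','top',(360,200,400,235))
brass('w19.png','wrist',(180,100,460,330))
print(w2pix('wrist',[[.4855,-.170,.017]]))
"
```

```text
t3.png [393 200   7  35  78] [395.4 218.6] [ 0.4905 -0.2147]
t3.png [373 213  12  12 108] [378.7 218.7] [ 0.487  -0.1707]
t14.png [393 200   7  35 105] [395.9 219.9] [ 0.4905 -0.2147]
t14.png [373 213  12  12 109] [378.7 218.8] [ 0.487  -0.1707]
top0.png [393 200   7  35  94] [395.7 217.3] [ 0.4905 -0.2147]
top0.png [373 213  12  12 110] [378.8 218.8] [ 0.487  -0.1707]
w19.png [  180   100    81   210 13670] [214.  195.4] [ 0.4714 -0.2469]
w19.png [302 322  38   8 243] [320.8 326.2] [ 0.6175 -0.2085]
[[309.46304128 189.72813826]]
```

Request:
send_rows:
  plan:
    - {"linear":[-0.002,0.002,0],"delta_rot":[0.8,0,-0.4],"fingers":0.01}
    - {"linear":[-0.003,0.002,0.015],"delta_rot":[0,0,0],"fingers":0.01}
    - {"linear":[-0.003,0.002,0.02],"delta_rot":[0,0,0],"fingers":0.01}
    - {"linear":[0,0,0.02],"delta_rot":[0,0,0],"fingers":0.01}
    - {"linear":[0,0,0.006],"delta_rot":[0,0,0],"fingers":0.01}
    - {"linear":[0,0,0],"delta_rot":[0,0,0],"fingers":0.01}
    - {"linear":[0,0,0],"delta_rot":[0,0,0],"fingers":0.01}

```text
clock: 33.68
position: [0.4899, -0.1701, 0.1177]
ee_rot: [0.002, 0.817, 0.577, -0.0]
contact_force: [-0.5, -0.2, -0.3]
width: 0.0143
```

```bash
python3 -c "
from h import *
to(.487,-.1715,.0705,70)
"
```

```text
rotvec [0.13 0.12 0.47] delta now-frame [-0.0022 -0.0024  0.0472] delta after turn [-0.0024 -0.0022  0.0472]
  pos [ 0.4899 -0.1701  0.1177] yaw 70.47 tilt [ 0.001 -0.003] t 33.68 F [-0.5 -0.2 -0.3] w 0.0143
```

Request:
send_rows:
  plan:
    - {"linear":[-0.001,-0.001,0],"delta_rot":[0,0,0],"fingers":0.01}
    - {"linear":[-0.001,-0.001,0.01],"delta_rot":[0,0,0],"fingers":0.01}
    - {"linear":[0,0,0.012],"delta_rot":[0,0,0],"fingers":0.01}
    - {"linear":[0,0,0.01],"delta_rot":[0,0,0],"fingers":0.01}
    - {"linear":[0,0,0.005],"delta_rot":[0,0,0],"fingers":0.01}
    - {"linear":[0,0,0],"delta_rot":[0,0,0],"fingers":0.01}
    - {"linear":[0,0,0],"delta_rot":[0,0,0],"fingers":0.01}

```text
clock: 34.27
position: [0.4903, -0.1732, 0.0829]
ee_rot: [0.006, 0.817, 0.577, 0.002]
contact_force: [-0.8, 0.3, -1.7]
width: 0.014
```

```bash
python3 -c "
from h import *
to(.487,-.1715,.0705,70)
"
```

```text
rotvec [0.68 0.21 0.52] delta now-frame [ 0.0005 -0.0038  0.0123] delta after turn [ 0.0004 -0.0037  0.0124]
  pos [ 0.4903 -0.1732  0.0829] yaw 70.52 tilt [ 0.01  -0.007] t 34.27 F [-0.8  0.3 -1.7] w 0.014
```

Request:
send_rows:
  plan:
    - {"linear":[0,-0.002,0],"delta_rot":[0.7,0.2,0.5],"fingers":0.01}
    - {"linear":[0,-0.002,0.002],"delta_rot":[0,0,0],"fingers":0.01}
    - {"linear":[0,-0.001,0.004],"delta_rot":[0,0,0],"fingers":0.01}
    - {"linear":[0,0,0.003],"delta_rot":[0,0,0],"fingers":0.01}
    - {"linear":[0,0,0],"delta_rot":[0,0,0],"fingers":0.01}
    - {"linear":[0,0,0],"delta_rot":[0,0,0],"fingers":0.01}

```text
clock: 34.77
position: [0.4863, -0.1719, 0.0749]
ee_rot: [0.001, 0.819, 0.573, 0.001]
contact_force: [0.2, 0.3, -1.6]
width: 0.0143
```

```bash
python3 -c "
from h import *
to(.487,-.1715,.0702,70)
"
```

```text
rotvec [ 0.14  0.02 -0.03] delta now-frame [0.0007 0.0005 0.0047] delta after turn [0.0007 0.0006 0.0047]
  pos [ 0.4863 -0.1719  0.0749] yaw 69.97 tilt [ 0.002 -0.001] t 34.77 F [ 0.2  0.3 -1.6] w 0.0143
```

Request:
send_rows:
  plan:
    - {"linear":[0,0,0.002],"delta_rot":[0,0,0],"fingers":0.01}
    - {"linear":[0,0,0.002],"delta_rot":[0,0,0],"fingers":0.01}
    - {"linear":[0,0,0.001],"delta_rot":[0,0,0],"fingers":0.01}
    - {"linear":[0,0,0],"delta_rot":[0,0,0],"fingers":0.01}
    - {"linear":[0,0,0],"delta_rot":[0,0,0],"fingers":0.01}

```text
clock: 35.18
position: [0.4865, -0.1721, 0.0699]
ee_rot: [0.001, 0.819, 0.573, 0.001]
contact_force: [-0.2, 0.3, -0.2]
width: 0.0141
```

```bash
python3 -c "
from h import *
to(.487,-.1715,.0702,70)
"
```

```text
rotvec [ 0.18  0.03 -0.02] delta now-frame [ 0.0007  0.0002 -0.0003] delta after turn [ 0.0007  0.0002 -0.0003]
  pos [ 0.4865 -0.1721  0.0699] yaw 69.98 tilt [ 0.003 -0.002] t 35.18 F [-0.2  0.3 -0.2] w 0.0141
```

Fz went from −1.6 to −0.2, so the bell's weight is on the bench. Release and rise.

Request:
send_rows:
  plan:
    - {"linear":[0,0,0],"delta_rot":[0,0,0],"fingers":0.035}
    - {"linear":[0,0,0],"delta_rot":[0,0,0],"fingers":0.035}
    - {"linear":[0,0,0],"delta_rot":[0,0,0],"fingers":0.035}
    - {"linear":[0,0,0],"delta_rot":[0,0,0],"fingers":0.035}
    - {"linear":[0,0,-0.01],"delta_rot":[0,0,0],"fingers":0.035}
    - {"linear":[0,0,-0.02],"delta_rot":[0,0,0],"fingers":0.035}
    - {"linear":[0,0,-0.03],"delta_rot":[0,0,0],"fingers":0.045}
    - {"linear":[0,0,-0.03],"delta_rot":[0,0,0],"fingers":0.045}
    - {"linear":[0,0,-0.01],"delta_rot":[0,0,0],"fingers":0.045}
    - {"linear":[0,0,0],"delta_rot":[0,0,0],"fingers":0.045}
    - {"linear":[0,0,0],"delta_rot":[0,0,0],"fingers":0.045}

```text
clock: 36.1
position: [0.4863, -0.1718, 0.1774]
ee_rot: [0.002, 0.819, 0.573, 0.001]
contact_force: [0.3, 0.8, -0.2]
width: 0.0448
```

```bash
python3 -c "
from h import *
knob(name='w20.png')
see('wrist',['dust_bell','movement_holder'])
C=[.4865,-.171,0];q=w2pix('wrist',[[C[0]+.045*np.cos(a),C[1]+.045*np.sin(a),0] for a in np.linspace(0,6.28,60)]);print('pred rim',q.min(0),q.max(0))
to(.421,-.355,.15,70)
"
```

```text
bell 0.77 [267, 133, 370, 242]
dark [ 601    0   13  135 1313] [607.   65.2] [0.4641 0.0334]
dark [ 439   75   87   82 2374] [468.8 116.1] [ 0.4666 -0.0485]
dark [ 472   95   40   42 1323] [491.7 115.8] [ 0.4688 -0.0426]
dark [  50  167   66   48 1383] [ 90.3 187.5] [ 0.4208 -0.3281]
dark [310 190  21  24 401] [320.2 201.8] [ 0.4865 -0.1712]
dark [632 233   8  21 124] [636.3 243.7] [0.5979 0.0402]
dark [633 264   7  20  99] [636.7 274.1] [0.6245 0.0384]
wrist dust_bell 0.73 [269. 137. 370. 244.] rect c [ 0.4849 -0.171 ] wh [0.0871 0.0839] ang 13.3 circ [ 0.4849 -0.171 ]
pred rim [269.59138916 133.07730972] [371.52166118 231.9876292 ]
rotvec [-0.08 -0.01 -0.02] delta now-frame [-0.1946  0.0027  0.025 ] delta after turn [-0.1946  0.0026  0.025 ]
  pos [ 0.4851 -0.1712  0.175 ] yaw 69.98 tilt [-0.001  0.001] t 36.35 F [-0.3  0.2  0.2] w 0.0449
```

The bell's knob is measured at (0.4865, −0.1712), matching the holder. On to the loupe.

Request:
send_rows:
  plan:
    - {"linear":[-0.028,0,0.002],"delta_rot":[0,0,0],"fingers":0.055}
    - {"linear":[-0.028,0,0.002],"delta_rot":[0,0,0],"fingers":0.055}
    - {"linear":[-0.028,0,0.002],"delta_rot":[0,0,0],"fingers":0.055}
    - {"linear":[-0.028,0.001,0.002],"delta_rot":[0,0,0],"fingers":0.055}
    - {"linear":[-0.028,0.001,0.002],"delta_rot":[0,0,0],"fingers":0.055}
    - {"linear":[-0.028,0.001,0.002],"delta_rot":[0,0,0],"fingers":0.055}
    - {"linear":[-0.02,0,0.002],"delta_rot":[0,0,0],"fingers":0.055}
    - {"linear":[0,0,0],"delta_rot":[0,0,0],"fingers":0.055}
    - {"linear":[0,0,0],"delta_rot":[0,0,0],"fingers":0.055}

```text
clock: 37.1
position: [0.418, -0.3525, 0.1495]
ee_rot: [-0.01, 0.818, 0.575, -0.002]
contact_force: [0.1, 0.6, 0.9]
width: 0.055
```

```bash
python3 -c "
from h import *
im,ci,o=see('wrist',['loupe'])
save(im,'w21.png',(100,40,560,340),1.7)
for z in (.034,): print([np.round(pix2w('wrist',((d['extent'][0]+d['extent'][2])/2,(d['extent'][1]+d['extent'][3])/2),.02)[:2],4) for d,g in o['loupe']])
to(.421,-.355,.06,70)
"
```

```text
wrist loupe 0.71 [286. 181. 327. 233.] rect c [ 0.4166 -0.3588] wh [0.0301 0.0391] ang 70.7 circ [ 0.4166 -0.3591]
wrist loupe 0.65 [179. 223. 234. 275.] rect c [ 0.4218 -0.4438] wh [0.0312 0.0477] ang 27.2 circ [ 0.4219 -0.4438]
[array([ 0.4202, -0.3613]), array([ 0.4258, -0.4479])]
rotvec [-1.04 -0.47  0.28] delta now-frame [-0.0031  0.0052  0.0897] delta after turn [-0.0023  0.0035  0.0898]
  pos [ 0.4185 -0.3516  0.1498] yaw 70.28 tilt [-0.014  0.014] t 37.2 F [-0.1  0.6  0.3] w 0.0548
```

View pics/w21.png

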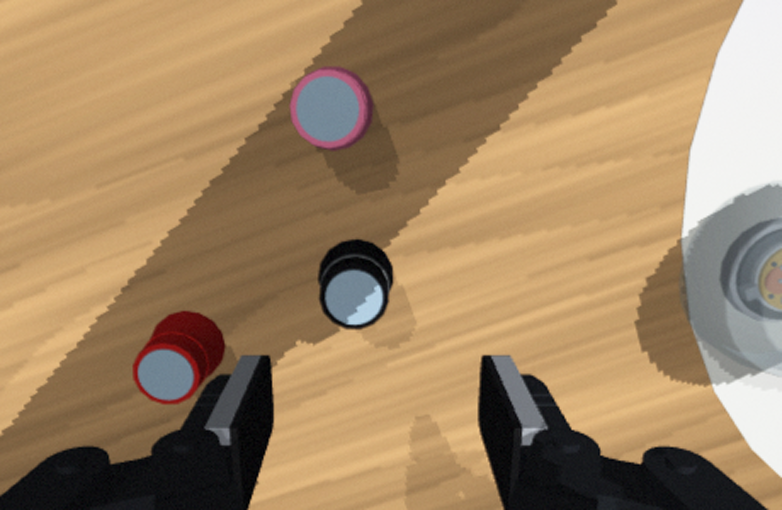

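Enlarged view: black loupe at (355,290), pink at (330,108), red at (170,370). The black one fits the description. Its lens face is centred at crop (354,297).

```bash
python3 -c "
from h import *
print(pix2w('wrist',(308.2,214.2),.034), pix2w('wrist',(100+356/1.7,40+276/1.7),.01))
"
```

```text
[ 0.42170364 -0.36046739  0.034     ] [ 0.42007691 -0.35954036  0.01      ]
```

Request:
send_rows:
  plan:
    - {"linear":[0,0,0],"delta_rot":[-1,-0.5,0.3],"fingers":0.055}
    - {"linear":[-0.002,0.002,0.015],"delta_rot":[0,0,0],"fingers":0.055}
    - {"linear":[-0.002,0.002,0.02],"delta_rot":[0,0,0],"fingers":0.055}
    - {"linear":[-0.002,0.001,0.02],"delta_rot":[0,0,0],"fingers":0.055}
    - {"linear":[0,0,0.01],"delta_rot":[0,0,0],"fingers":0.055}
    - {"linear":[0,0,0],"delta_rot":[0,0,0],"fingers":0.055}
    - {"linear":[0,0,0],"delta_rot":[0,0,0],"fingers":0.055}

```text
clock: 37.78
position: [0.4247, -0.3507, 0.0847]
ee_rot: [0.003, 0.817, 0.577, 0.001]
contact_force: [0.1, -0.3, -0.1]
width: 0.055
```

```bash
python3 -c "
from h import *
im,ci,o=see('wrist',['loupe'],'w22.png')
g=cv2.cvtColor(im,cv2.COLOR_RGB2HSV);m=((g[...,0]>90)&(g[...,0]<125)&(g[...,1]>25)&(g[...,2]>90)).astype(np.uint8);n,l,s,c=cv2.connectedComponentsWithStats(m)
for i in range(1,n):
    if s[i,4]>300: print(s[i],np.round(pix2w('wrist',c[i],.034,ci)[:2],4))
to(.421,-.360,.0435,70)
"
```

```text
wrist loupe 0.87 [246.  54. 315. 121.] rect c [ 0.347  -0.3425] wh [0.0328 0.0298] ang 70.5 circ [ 0.347  -0.3426]
wrist loupe 0.78 [125. 245. 207. 313.] rect c [ 0.4203 -0.4401] wh [0.0298 0.051 ] ang 30.3 circ [ 0.4193 -0.4411]
wrist loupe 0.57 [272. 193. 326. 267.] rect c [ 0.4158 -0.3581] wh [0.0297 0.0416] ang 63.1 circ [ 0.4152 -0.3592]
[ 251   62   51   54 2176] [ 0.3455 -0.3439]
[593 178  47  79 962] [ 0.4675 -0.2002]
[ 276  220   46   42 1514] [ 0.4213 -0.3611]
[131 279  43  34 930] [ 0.4247 -0.4501]
rotvec [0.43 0.09 0.44] delta now-frame [-0.0096 -0.001   0.0419] delta after turn [-0.0096 -0.0006  0.0419]
  pos [ 0.4249 -0.3512  0.0854] yaw 70.44 tilt [ 0.006 -0.004] t 37.88 F [-0.6  0.1  0.5] w 0.0552
```

Lens centre is now (0.4213, −0.361), confirmed. Correct and lower.

Request:
send_rows:
  plan:
    - {"linear":[-0.005,-0.001,0],"delta_rot":[0.4,0,0.4],"fingers":0.055}
    - {"linear":[-0.005,0,0.008],"delta_rot":[0,0,0],"fingers":0.055}
    - {"linear":[0,0,0.012],"delta_rot":[0,0,0],"fingers":0.055}
    - {"linear":[0,0,0.01],"delta_rot":[0,0,0],"fingers":0.055}
    - {"linear":[0,0,0.005],"delta_rot":[0,0,0],"fingers":0.055}
    - {"linear":[0,0,0],"delta_rot":[0,0,0],"fingers":0.055}
    - {"linear":[0,0,0],"delta_rot":[0,0,0],"fingers":0.055}

```text
clock: 38.47
position: [0.4223, -0.3644, 0.052]
ee_rot: [0.005, 0.819, 0.574, -0.0]
contact_force: [0.0, -0.1, -0.2]
width: 0.0547
```

```bash
python3 -c "
from h import *
to(.421,-.3605,.0435,70)
"
```

```text
rotvec [0.49 0.4  0.03] delta now-frame [ 0.0033 -0.0026  0.0084] delta after turn [ 0.0032 -0.0026  0.0085]
  pos [ 0.4223 -0.3644  0.052 ] yaw 70.02 tilt [ 0.006 -0.009] t 38.47 F [ 0.  -0.1 -0.2] w 0.0547
```

Request:
send_rows:
  force: 30
  plan:
    - {"linear":[0.002,-0.001,0.002],"delta_rot":[0.5,0.4,0],"fingers":0.055}
    - {"linear":[0.001,-0.001,0.003],"delta_rot":[0,0,0],"fingers":0.055}
    - {"linear":[0,0,0.002],"delta_rot":[0,0,0],"fingers":0.05}
    - {"linear":[0,0,0],"delta_rot":[0,0,0],"fingers":0.04}
    - {"linear":[0,0,0],"delta_rot":[0,0,0],"fingers":0.036}
    - {"linear":[0,0,0],"delta_rot":[0,0,0],"fingers":0.02}
    - {"linear":[0,0,0],"delta_rot":[0,0,0],"fingers":0.02}
    - {"linear":[0,0,0],"delta_rot":[0,0,0],"fingers":0.02}
    - {"linear":[0,0,0],"delta_rot":[0,0,0],"fingers":0.02}
    - {"linear":[0,0,0],"delta_rot":[0,0,0],"fingers":0.02}

```text
clock: 39.3
position: [0.4221, -0.3612, 0.0457]
ee_rot: [0.001, 0.819, 0.574, 0.0]
contact_force: [0.0, -0.6, 0.3]
width: 0.0282
```

```bash
python3 -c "
from h import *
to(.421,-.3605,.0435,70)
"
```

```text
rotvec [0.07 0.02 0.04] delta now-frame [ 0.0003 -0.0013  0.0022] delta after turn [ 0.0003 -0.0013  0.0022]
  pos [ 0.4221 -0.3612  0.0457] yaw 70.04 tilt [ 0.001 -0.001] t 39.3 F [ 0.  -0.6  0.3] w 0.0282
```

Request:
send_rows:
  plan:
    - {"linear":[0,0,-0.015],"delta_rot":[0,0,0],"fingers":0.02}
    - {"linear":[0,0,-0.03],"delta_rot":[0,0,0],"fingers":0.02}
    - {"linear":[0,0,-0.03],"delta_rot":[0,0,0],"fingers":0.02}
    - {"linear":[0,0,-0.03],"delta_rot":[0,0,0],"fingers":0.02}
    - {"linear":[0.02,0,-0.01],"delta_rot":[0,0,0],"fingers":0.02}
    - {"linear":[0.028,0.001,0],"delta_rot":[0,0,0],"fingers":0.02}
    - {"linear":[0.028,0.001,0],"delta_rot":[0,0,0],"fingers":0.02}
    - {"linear":[0.028,0.001,0],"delta_rot":[0,0,0],"fingers":0.02}
    - {"linear":[0.028,0.001,0],"delta_rot":[0,0,0],"fingers":0.02}
    - {"linear":[0.028,0.001,0],"delta_rot":[0,0,0],"fingers":0.02}
    - {"linear":[0.028,0.001,0],"delta_rot":[0,0,0],"fingers":0.02}
    - {"linear":[0.028,0.001,0],"delta_rot":[0,0,0],"fingers":0.02}

```text
clock: 40.3
position: [0.5044, -0.159, 0.1666]
ee_rot: [0.002, 0.822, 0.569, 0.0]
contact_force: [0.0, 0.3, -0.7]
width: 0.0283
```

```bash
python3 -c "
from h import *
to(.556,-.029,.12,70)
"
```

```text
rotvec [ 0.24  0.15 -0.57] delta now-frame [0.1399 0.0024 0.0463] delta after turn [0.1398 0.004  0.0466]
  pos [ 0.5044 -0.159   0.1666] yaw 69.43 tilt [ 0.003 -0.004] t 40.3 F [ 0.   0.3 -0.7] w 0.0283
```

Request:
send_rows:
  plan:
    - {"linear":[0.026,0,0],"delta_rot":[0,0,-0.5],"fingers":0.02}
    - {"linear":[0.026,0,0.003],"delta_rot":[0,0,0],"fingers":0.02}
    - {"linear":[0.026,0.001,0.005],"delta_rot":[0,0,0],"fingers":0.02}
    - {"linear":[0.026,0.001,0.01],"delta_rot":[0,0,0],"fingers":0.02}
    - {"linear":[0.02,0.001,0.01],"delta_rot":[0,0,0],"fingers":0.02}
    - {"linear":[0.008,0,0.01],"delta_rot":[0,0,0],"fingers":0.02}
    - {"linear":[0,0,0.005],"delta_rot":[0,0,0],"fingers":0.02}
    - {"linear":[0,0,0],"delta_rot":[0,0,0],"fingers":0.02}
    - {"linear":[0,0,0],"delta_rot":[0,0,0],"fingers":0.02}

```text
clock: 41.05
position: [0.5552, -0.0255, 0.1217]
ee_rot: [0.003, 0.817, 0.576, 0.001]
contact_force: [-0.2, 0.4, -0.0]
width: 0.028
```

```bash
python3 -c "
from h import *
see('wrist',['cushion','watch_case'],'w23.png')
see('top',['cushion','watch_case','loupe'],'t23.png')
to(.556,-.029,.0465,70)
"
```

```text
wrist cushion 0.64 [219.  41. 323. 151.] rect c [ 0.4773 -0.0296] wh [0.0621 0.0623] ang 27.8 circ [ 0.4773 -0.0298]
wrist watch_case 0.94 [221.  49. 314. 132.] rect c [ 0.4738 -0.0313] wh [0.0563 0.0517] ang 70.0 circ [ 0.4751 -0.0318]
top cushion 0.47 [313. 208. 336. 238.] rect c [ 0.4795 -0.0318] wh [0.0606 0.0525] ang 42.0 circ [ 0.4764 -0.0293]
top watch_case 0.86 [310. 216. 332. 234.] rect c [ 0.476 -0.028] wh [0.0495 0.0446] ang 39.4 circ [ 0.4758 -0.0297]
top loupe 0.77 [483. 234. 498. 249.] rect c [ 0.4274 -0.4431] wh [0.0419 0.0294] ang 89.6 circ [ 0.4255 -0.4435]
top loupe 0.44 [439. 269. 457. 280.] rect c [ 0.3476 -0.339 ] wh [0.0391 0.034 ] ang 88.6 circ [ 0.3482 -0.3389]
rotvec [0.46 0.07 0.31] delta now-frame [-0.0032  0.0006  0.0761] delta after turn [-0.0033  0.0013  0.0761]
  pos [ 0.5559 -0.0255  0.1226] yaw 70.31 tilt [ 0.007 -0.004] t 41.4 F [ 0.2 -0.1  0.2] w 0.0279
```

Request:
send_rows:
  plan:
    - {"linear":[-0.002,0.001,0.01],"delta_rot":[0.5,0,0.3],"fingers":0.02}
    - {"linear":[-0.002,0.001,0.018],"delta_rot":[0,0,0],"fingers":0.02}
    - {"linear":[0,0,0.018],"delta_rot":[0,0,0],"fingers":0.02}
    - {"linear":[0,0,0.012],"delta_rot":[0,0,0],"fingers":0.02}
    - {"linear":[0,0,0.006],"delta_rot":[0,0,0],"fingers":0.02}
    - {"linear":[0,0,0],"delta_rot":[0,0,0],"fingers":0.02}
    - {"linear":[0,0,0],"delta_rot":[0,0,0],"fingers":0.02}

```text
clock: 41.98
position: [0.558, -0.0328, 0.0555]
ee_rot: [0.001, 0.82, 0.572, 0.0]
contact_force: [-0.1, 0.9, -0.8]
width: 0.028
```

```bash
python3 -c "
from h import *
to(.5565,-.029,.0462,70)
"
```

```text
rotvec [ 0.1   0.06 -0.18] delta now-frame [ 0.0031 -0.0028  0.0093] delta after turn [ 0.0031 -0.0027  0.0093]
  pos [ 0.558  -0.0328  0.0555] yaw 69.82 tilt [ 0.001 -0.002] t 41.98 F [-0.1  0.9 -0.8] w 0.028
```

Request:
send_rows:
  plan:
    - {"linear":[0.002,-0.001,0],"delta_rot":[0,0,0],"fingers":0.02}
    - {"linear":[0.001,-0.001,0.003],"delta_rot":[0,0,0],"fingers":0.02}
    - {"linear":[0,0,0.003],"delta_rot":[0,0,0],"fingers":0.02}
    - {"linear":[0,0,0.002],"delta_rot":[0,0,0],"fingers":0.02}
    - {"linear":[0,0,0.001],"delta_rot":[0,0,0],"fingers":0.02}
    - {"linear":[0,0,0],"delta_rot":[0,0,0],"fingers":0.02}
    - {"linear":[0,0,0],"delta_rot":[0,0,0],"fingers":0.02}

```text
clock: 42.57
position: [0.5591, -0.0292, 0.0483]
ee_rot: [0.003, 0.82, 0.572, 0.002]
contact_force: [0.9, 0.6, -0.3]
width: 0.0281
```

```bash
python3 -c "
from h import *
to(.5565,-.029,.0457,70)
"
```

```text
rotvec [ 0.4   0.01 -0.17] delta now-frame [-0.0007 -0.0025  0.0026] delta after turn [-0.0007 -0.0025  0.0026]
  pos [ 0.5591 -0.0292  0.0483] yaw 69.83 tilt [ 0.007 -0.003] t 42.57 F [ 0.9  0.6 -0.3] w 0.0281
```

Request:
send_rows:
  plan:
    - {"linear":[-0.001,-0.002,0],"delta_rot":[0.4,0,0],"fingers":0.02}
    - {"linear":[0,0,0.001],"delta_rot":[0,0,0],"fingers":0.02}
    - {"linear":[0,0,0.001],"delta_rot":[0,0,0],"fingers":0.02}
    - {"linear":[0,0,0.0005],"delta_rot":[0,0,0],"fingers":0.02}
    - {"linear":[0,0,0],"delta_rot":[0,0,0],"fingers":0.02}

```text
clock: 42.98
position: [0.5569, -0.0296, 0.046]
ee_rot: [0.0, 0.82, 0.572, 0.0]
contact_force: [-0.4, -0.9, -1.1]
width: 0.0276
```

```bash
python3 -c "
from h import *
to(.5565,-.029,.0457,70)
"
```

```text
rotvec [ 0.01 -0.   -0.17] delta now-frame [ 0.0004 -0.0006  0.0003] delta after turn [ 0.0004 -0.0006  0.0003]
  pos [ 0.5569 -0.0296  0.046 ] yaw 69.83 tilt [ 0. -0.] t 42.98 F [-0.4 -0.9 -1.1] w 0.0276
```

Request:
send_rows:
  plan:
    - {"linear":[0,0,0.0005],"delta_rot":[0,0,0],"fingers":0.02}
    - {"linear":[0,0,0],"delta_rot":[0,0,0],"fingers":0.02}
    - {"linear":[0,0,0],"delta_rot":[0,0,0],"fingers":0.048}
    - {"linear":[0,0,0],"delta_rot":[0,0,0],"fingers":0.048}
    - {"linear":[0,0,0],"delta_rot":[0,0,0],"fingers":0.048}
    - {"linear":[0,0,0],"delta_rot":[0,0,0],"fingers":0.048}
    - {"linear":[0,0,-0.01],"delta_rot":[0,0,0],"fingers":0.048}
    - {"linear":[0,0,-0.02],"delta_rot":[0,0,0],"fingers":0.048}
    - {"linear":[0,0,-0.04],"delta_rot":[0,0,0],"fingers":0.048}
    - {"linear":[0,0,-0.04],"delta_rot":[0,0,0],"fingers":0.048}
    - {"linear":[0,0,-0.04],"delta_rot":[0,0,0],"fingers":0.048}
    - {"linear":[0,0,-0.02],"delta_rot":[0,0,0],"fingers":0.048}

```text
clock: 43.98
position: [0.553, -0.0289, 0.2192]
ee_rot: [-0.005, 0.82, 0.572, -0.005]
contact_force: [1.3, -0.3, -0.4]
width: 0.0482
```

Request:
send_rows:
  plan:
    - {"linear":[0,0,-0.02],"delta_rot":[0,0,0],"fingers":0.048}
    - {"linear":[0,0.01,0],"delta_rot":[0,0,0],"fingers":0.048}
    - {"linear":[0,0.01,0],"delta_rot":[0,0,0],"fingers":0.048}
    - {"linear":[0,0,0],"delta_rot":[0,0,0],"fingers":0.048}
    - {"linear":[0,0,0],"delta_rot":[0,0,0],"fingers":0.048}
    - {"linear":[0,0,0],"delta_rot":[0,0,0],"fingers":0.048}

```text
clock: 44.48
position: [0.5754, -0.0366, 0.2506]
ee_rot: [0.001, 0.82, 0.572, 0.001]
contact_force: [0.2, -0.5, 0.1]
width: 0.048
```

```bash
python3 -c "
from h import *
im,ci,o=see('wrist',['cushion','watch_case','loupe','dust_bell','parts_tray','case_back','oil_stand','movement_holder'],'w24.png')
g=cv2.cvtColor(im,cv2.COLOR_RGB2HSV);m=((g[...,0]>90)&(g[...,0]<125)&(g[...,1]>25)&(g[...,2]>90)).astype(np.uint8);n,l,s,c=cv2.connectedComponentsWithStats(m)
for i in range(1,n):
    if s[i,4]>150: print(s[i],np.round(pix2w('wrist',c[i],.034,ci)[:2],4))
see('top',['oil_stand','driver_stand','tool_block','cushion'])
to(.5565,-.029,.2,70)
"
```

```text
wrist cushion 0.72 [262.  35. 326. 107.] rect c [ 0.4775 -0.0295] wh [0.0619 0.0612] ang 27.1 circ [ 0.4771 -0.0299]
wrist watch_case 0.66 [263.  43. 315.  95.] rect c [ 0.4751 -0.0304] wh [0.0476 0.0545] ang 13.9 circ [ 0.4749 -0.0302]
wrist loupe 0.74 [303. 132. 339. 168.] rect c [ 0.5532 -0.0281] wh [0.0332 0.034 ] ang 25.5 circ [ 0.5535 -0.0284]
wrist dust_bell 0.69 [116.  87. 212. 179.] rect c [ 0.4894 -0.1663] wh [0.0957 0.0867] ang 79.0 circ [ 0.4889 -0.1666]
wrist parts_tray 0.97 [384.   0. 499.  89.] rect c [0.492  0.1166] wh [0.0939 0.0819] ang 84.9 circ [0.4916 0.1164]
wrist case_back 0.63 [420.   8. 466.  53.] rect c [0.4903 0.1212] wh [0.0379 0.0381] ang 29.7 circ [0.4902 0.1211]
wrist oil_stand 0.63 [416. 153. 466. 248.] rect c [0.656  0.0752] wh [0.0387 0.0989] ang 86.2 circ [0.6555 0.0724]
[309 140  25  25 491] [ 0.5562 -0.0286]
top oil_stand 0.75 [258. 213. 260. 222.] rect c [0.4917 0.1316] wh [0.0073 0.0176] ang 76.1 circ [0.4915 0.1308]
top driver_stand 0.55 [177. 104. 220. 145.] rect c [0.7314 0.2828] wh [0.1139 0.0845] ang 44.9 circ [0.7271 0.2876]
top tool_block 0.75 [390. 106. 441. 135.] rect c [ 0.7393 -0.2636] wh [0.0661 0.1179] ang 11.0 circ [ 0.7379 -0.2646]
top cushion 0.62 [310. 210. 337. 235.] rect c [ 0.478  -0.0299] wh [0.0576 0.0624] ang 89.6 circ [ 0.4772 -0.0306]
rotvec [ 0.23 -0.04 -0.16] delta now-frame [ 0.0005 -0.0209  0.0512] delta after turn [ 0.0006 -0.0207  0.0513]
  pos [ 0.5757 -0.0366  0.2513] yaw 69.84 tilt [ 0.004 -0.001] t 45.18 F [ 0.   0.5 -0.4] w 0.0479
```

View pics/w24.png

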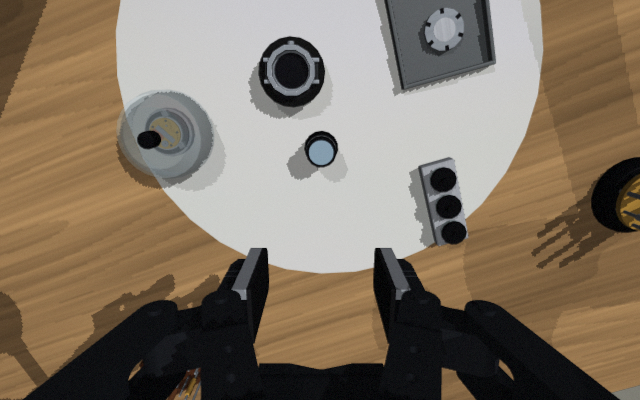

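Everything stands as asked: the case on the cushion at (291,72), loupe at (321,150), bell over the movement at (165,138), and case back in the tray at (444,29). Handing in.

```bash
python3 -c "
from rig import manip
print(manip.sign_off())"
```

```text
the job is handed in; nothing more can be done
None
```

I set out the bench in the order asked and handed it in at about 45 s of the 128 s allowed. The arm was raised clear and touching nothing.

| Thing | Last measured position (m) | Check |
|---|---|---|
| Cushion | about (0.477, −0.028) | The midpoint of holder (0.4865, −0.171) and tray (0.4695, 0.120) is (0.478, −0.0255). |
| Watch case | on the cushion | About 1 mm off the cushion's centre, open back up, turned as it lay before (70°). |
| Case back | (0.490, 0.121) | Flat in the large compartment, near its centre. |
| Dust bell | knob at (0.4865, −0.171) | Within about 1 mm of the movement's centre. No contact showed as it went down. |
| Loupe (the black one) | (0.556, −0.0285) | Straight behind the cushion with about 29 mm clear. |

- **Disagreeing readings:** the cushion's sideways position ranged from −0.0265 to −0.030 between views, so it may be 1–4 mm off exact midway. I left it there.
- **Bystanders:** the networks put the driver stand and tool block where they were, within their error of a few mm to about 1 cm. The last top-view search for the oil stand found something else, but the wrist view shows it in its original place.

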